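Clip the hook arms of the push-block hanger and hang up the push blocks

ROBOT

A 6-joint arm with a two-finger parallel gripper is mounted at the origin on the work surface; the furniture and walls round the work are solid. World frame = base frame: x ahead of the robot, y to its left, z up, the work surface at z = 0. Lengths are in m, angles in rad, forces in N, time in s.
With the tool pointing down it reaches from about 0.35 to 0.775 m from the base axis. Payload 7.3 kg.
Tool frame: the origin (TCP) lies at the very end of the fingers, on their centre line; the grasp point (between the pads) lies 19 mm behind it; z points along the fingers, y is the line along which they close (so a half turn about z gives the same grasp; the last joint's range is limited). The gripper opens to 92 mm and grips with 3 to 60 N. Pads are 19 mm wide; open, the fingers measure 130 mm over their backs; the gripper's body (75 mm by 190 mm) begins 47 mm behind the grasp point.
Start: joints at [-1.28, 0.342, 1.524, -0, 1.275, -0.146], TCP at [0.222, -0.476, 0.227] pointing down, gripper open.
Joint ranges: [-2.53, 2.53], [-0.77, 2.02], [0.04, 2.7], [-1, 4.14], [0.28, 2.66], [-3.11, 3.11]. Speed limits (rad/s): [2.57, 2.57, 3.14, 3.14, 3.14, 3.14].

INTERFACE

Orientations are given as [roll, pitch, yaw] about the fixed x, y, z axes, in that order (R = Rz(yaw) Ry(pitch) Rx(roll)).
In Python, from cell import observe, read_camera, get_calibration, hand_in, search_frame gives the robot as it stands.
- The arm moves only by the tool step_arm, never from a script. Its argument "commands" is a list of rows, each an object with "translation": the shift along the tool's x, y, z in mm, a list of three; "roll": the turn about the tool's z in rad. In form: [{"translation": [x, y, z], "roll": roll}, ...]. A call has 1 to 20 rows; each row shifts and turns the commanded pose from where the row before left it, along the tool's axes as they then stand; what a row does not reach is not made up. A row lasts 1/12 s, in which the tool goes at most 41.7 mm and 7.16 degrees, less where a joint would pass 70% of its speed; a pose out of reach is approached as far as the arm can. A call is refused whole if a number of a shift passes 41.7 or a number of a turn 0.125, either way. A call with a gripper value outside its range is refused whole. "fingers" is the opening, from 0 (shut) to 1 (fully open), set as the call begins (left out, the last holds). The fingers move at their own pace and stop on an object; "grip_force" is the grip in N (left out, the last holds). Time passes only in rows, so rows that do not move let the fingers close. It gives the time, the measured TCP pose, the force, the opening and the grip force at its end, in the units of the state.
- observe(): the state, without advancing time (a new reading comes with each control period).
- read_camera(name): name is "side" or "top" or "wrist"; returns the picture (384x512x3 uint8, red, green, blue); there is no depth.
- get_calibration(name): a dict with "camera_matrix" (3x3 intrinsics, pixels), "world_from_camera" (4x4, takes a point from camera to world coordinates). Camera axes: x right, y up, looking along -z (the intrinsics and any distortion apply to the point x, -y, -z); pixel columns grow to the right and rows downward; lengths in m; the calibration is good to about 2 mm. The wrist camera is an equidistant fisheye: a pixel r from the principal point sees the ray r / f radians off the axis. A picture is of the moment at which its call begins: read the wrist's pose just before it. get_calibration takes no time and is no camera call; for the wrist camera it gives the pose at the moment of the call.
- hand_in(): hands the job in; it is judged then, once.
Trained networks look in the newest picture that a camera, given by its name, has taken for a name from the list of things; names that differ only in an ending like _2 or _b are one class to them, and where a whole thing is asked for, a point or a joint stands for the part that bears it (a point fixed in the world has none). Each returns a list of dicts, best first, with "confidence" (0 to 1); they miss things now and then, are a little off and sometimes report something else, mostly with a low value. They report only what shows in the picture. A call takes as long as a camera call. They do not tell look-alikes from the thing itself.
- search_frame(camera, name): "at" ([x, y, z] in m, in world coordinates, good to about 4 mm: the middle of the surface that is visible of it).
The state is a dict: "time": time; "qpos": joint angles; "qvel": joint speeds; "joint_efforts": joint torques, N m; "tool_pos": TCP position; "tool_rot": TCP orientation; "contact_force": force on the tool from outside, world axes, zero at the start; "torque": the same for the moment, N m; "opening": finger opening in m; "grip_force": force on a finger pad.
Only numpy, scipy, OpenCV 4.12 (cv2) and the standard library are available. Lean on these libraries where they do the work, as an engineer would, in place of code of your own. Each camera call takes 0.05 s, during which the arm holds its last target. There are 200 camera calls.

TASK

Make the push-block hanger ready for the bandsaw. First secure all three hook arms: push one of the loose spring clips sideways into the groove at the top of each post until it snaps fully home around the post. Swing the folded arms out straight to the front of the stand and, only when all three clips are on, hang every push block standing on the bench by its handle on an arm, one block to an arm. Leave the other tools alone.

Things in the scene. Friction and masses are not known exactly. Their poses are not given: they have to be found in the camera images.
- stand: the hanger: a plywood board 420 x 90 x 18 mm fixed on the bench, with three upright steel posts in a row and a hook arm on each. Origin under the board's centre, z up, y along the row (1 is the left post, at +y), -x is its front, where the arms point, roughly towards the robot
- groove_1 (a point): left post: point on its axis at mid-height of the groove, 164 mm above the bench; axes as the stand's. Post 28 mm in diameter; groove 12 mm high with a 20 mm core and slightly bevelled rims; the post ends 12 mm above the groove. Just under it is the green hub of the arm (48 mm diameter, top at 157 mm), which can slide up and off until a clip is on
- hook_1 (a point): hook arm of the left post: where a handle should hang, on the axis of its level 8 mm rod, 103 mm out from the post axis, 140 mm above the bench. Its x axis points from the tip to the post, z up. 118 mm out the rod bends up (and a little outward) to a small ball whose top is 162 mm above the bench, 132 mm out. The arm swings about the post with slight friction (0.12 N m)
- groove_2 (a point): middle post: point on its axis at mid-height of the groove, 164 mm above the bench; axes as the stand's. Post 28 mm in diameter; groove 12 mm high with a 20 mm core and slightly bevelled rims; the post ends 12 mm above the groove. Just under it is the green hub of the arm (48 mm diameter, top at 157 mm), which can slide up and off until a clip is on
- hook_2 (a point): hook arm of the middle post: where a handle should hang, on the axis of its level 8 mm rod, 103 mm out from the post axis, 140 mm above the bench. Its x axis points from the tip to the post, z up. 118 mm out the rod bends up (and a little outward) to a small ball whose top is 162 mm above the bench, 132 mm out. The arm swings about the post with slight friction (0.12 N m)
- groove_3 (a point): right post: point on its axis at mid-height of the groove, 164 mm above the bench; axes as the stand's. Post 28 mm in diameter; groove 12 mm high with a 20 mm core and slightly bevelled rims; the post ends 12 mm above the groove. Just under it is the green hub of the arm (48 mm diameter, top at 157 mm), which can slide up and off until a clip is on
- hook_3 (a point): hook arm of the right post: where a handle should hang, on the axis of its level 8 mm rod, 103 mm out from the post axis, 140 mm above the bench. Its x axis points from the tip to the post, z up. 118 mm out the rod bends up (and a little outward) to a small ball whose top is 162 mm above the bench, 132 mm out. The arm swings about the post with slight friction (0.12 N m)
- swing_1 (a joint): swing of hook arm 1 about its post, rad: 0 points straight out to the front, square to the row; positive is counter-clockwise seen from above; it starts folded aside at -0.85 to -0.45 and can turn from -1.2 to 1.2
- swing_2 (a joint): swing of hook arm 2 about its post, rad: 0 points straight out to the front, square to the row; positive is counter-clockwise seen from above; it starts folded aside at -0.85 to -0.45 and can turn from -1.2 to 1.2
- swing_3 (a joint): swing of hook arm 3 about its post, rad: 0 points straight out to the front, square to the row; positive is counter-clockwise seen from above; it starts folded aside at -0.85 to -0.45 and can turn from -1.2 to 1.2
- clip_1_tab (a point): middle of the upright red thumb tab of an open spring clip, 24 mm above the clip's underside. Tab 10 mm thick (y), 31 mm long (x), its top 40 mm above the underside. The clip, 70 mm long, lies flat: a C of 7 mm spring wire ahead of the tab, mouth towards +x; z up. The ring's centre is 33.5 mm ahead (+x) of the tab
- clip_1_ring (a point): centre of the same clip's wire ring, 3.5 mm above its underside; same axes. The ring, 37 mm across, fits a 20 mm core with 1 to 1.5 mm of play; its mouth narrows to 13 mm and flares to 25 mm, 20 mm ahead of the centre. The jaws are sprung: a push of about 10 N along +x snaps them over the core and it pulls itself home. It does not pass over the post's end
- clip_2_tab (a point): middle of the upright red thumb tab of an open spring clip, 24 mm above the clip's underside. Tab 10 mm thick (y), 31 mm long (x), its top 40 mm above the underside. The clip, 70 mm long, lies flat: a C of 7 mm spring wire ahead of the tab, mouth towards +x; z up. The ring's centre is 33.5 mm ahead (+x) of the tab
- clip_2_ring (a point): centre of the same clip's wire ring, 3.5 mm above its underside; same axes. The ring, 37 mm across, fits a 20 mm core with 1 to 1.5 mm of play; its mouth narrows to 13 mm and flares to 25 mm, 20 mm ahead of the centre. The jaws are sprung: a push of about 10 N along +x snaps them over the core and it pulls itself home. It does not pass over the post's end
- clip_3_tab (a point): middle of the upright red thumb tab of an open spring clip, 24 mm above the clip's underside. Tab 10 mm thick (y), 31 mm long (x), its top 40 mm above the underside. The clip, 70 mm long, lies flat: a C of 7 mm spring wire ahead of the tab, mouth towards +x; z up. The ring's centre is 33.5 mm ahead (+x) of the tab
- clip_3_ring (a point): centre of the same clip's wire ring, 3.5 mm above its underside; same axes. The ring, 37 mm across, fits a 20 mm core with 1 to 1.5 mm of play; its mouth narrows to 13 mm and flares to 25 mm, 20 mm ahead of the centre. The jaws are sprung: a push of about 10 N along +x snaps them over the core and it pulls itself home. It does not pass over the post's end
- push_block_1_handle (a point): centre of the orange handle bar of a push block, 78 mm above its sole, which stands on the bench. Bar along y, 22 mm wide (x) and 22 mm high; the opening under it is 88 mm long and 46 mm high. It hangs level with a rod under the bar's middle. Two or three such blocks are present
- push_block_1: the same push block, 0.22 kg: wooden base 112 mm long (y), 60 mm wide (x), 21 mm thick with a closed bow handle, 89 mm high in all; origin at the centre of its sole, z up
- push_block_2_handle (a point): centre of the orange handle bar of a push block, 78 mm above its sole, which stands on the bench. Bar along y, 22 mm wide (x) and 22 mm high; the opening under it is 88 mm long and 46 mm high. It hangs level with a rod under the bar's middle. Two or three such blocks are present
- push_block_2: the same push block, 0.22 kg: wooden base 112 mm long (y), 60 mm wide (x), 21 mm thick with a closed bow handle, 89 mm high in all; origin at the centre of its sole, z up
- push_block_3_handle (a point): centre of the orange handle bar of a push block, 78 mm above its sole, which stands on the bench. Bar along y, 22 mm wide (x) and 22 mm high; the opening under it is 88 mm long and 46 mm high. It hangs level with a rod under the bar's middle. Two or three such blocks are present
- push_block_3: the same push block, 0.22 kg: wooden base 112 mm long (y), 60 mm wide (x), 21 mm thick with a closed bow handle, 89 mm high in all; origin at the centre of its sole, z up
- pencil: green carpenter's pencil, 163 mm, lying in front of the stand; leave it
- glasses: safety glasses with black frame, 146 mm, on the left in front of the stand; leave them
There are look-alikes about, which are no part of the job. Leave any blue look-alike of the part that bears clip_3_tab alone.

How it is judged:
On the way, in this order (a step that is already met when the one before it is completed fails the run):
1. each of the three posts has a spring clip snapped home in its groove, and no push block hangs yet (((horizontal distance between clip_1_ring and groove_1 below 0.0045 m and z of clip_1_ring in the frame of groove_1 between -0.006 and 0.006 m and angle between clip_1_ring's own z axis and vertical below 0.2 rad) or (horizontal distance between clip_2_ring and groove_1 below 0.0045 m and z of clip_2_ring in the frame of groove_1 between -0.006 and 0.006 m and angle between clip_2_ring's own z axis and vertical below 0.2 rad) or (horizontal distance between clip_3_ring and groove_1 below 0.0045 m and z of clip_3_ring in the frame of groove_1 between -0.006 and 0.006 m and angle between clip_3_ring's own z axis and vertical below 0.2 rad)) and ((horizontal distance between clip_1_ring and groove_2 below 0.0045 m and z of clip_1_ring in the frame of groove_2 between -0.006 and 0.006 m and angle between clip_1_ring's own z axis and vertical below 0.2 rad) or (horizontal distance between clip_2_ring and groove_2 below 0.0045 m and z of clip_2_ring in the frame of groove_2 between -0.006 and 0.006 m and angle between clip_2_ring's own z axis and vertical below 0.2 rad) or (horizontal distance between clip_3_ring and groove_2 below 0.0045 m and z of clip_3_ring in the frame of groove_2 between -0.006 and 0.006 m and angle between clip_3_ring's own z axis and vertical below 0.2 rad)) and ((horizontal distance between clip_1_ring and groove_3 below 0.0045 m and z of clip_1_ring in the frame of groove_3 between -0.006 and 0.006 m and angle between clip_1_ring's own z axis and vertical below 0.2 rad) or (horizontal distance between clip_2_ring and groove_3 below 0.0045 m and z of clip_2_ring in the frame of groove_3 between -0.006 and 0.006 m and angle between clip_2_ring's own z axis and vertical below 0.2 rad) or (horizontal distance between clip_3_ring and groove_3 below 0.0045 m and z of clip_3_ring in the frame of groove_3 between -0.006 and 0.006 m and angle between clip_3_ring's own z axis and vertical below 0.2 rad)) and height (world z) of each of push_block_1_handle, push_block_2_handle, push_block_3_handle below 0.12 m), for 0.2 s.
2. all three arms are swung out to the front and every push block hangs by its handle on an arm (value of joint swing_1 between -0.3 and 0.3 rad and value of joint swing_2 between -0.3 and 0.3 rad and value of joint swing_3 between -0.3 and 0.3 rad and ((x of push_block_1_handle in the frame of hook_1 between -0.025 and 0.03 m and y of push_block_1_handle in the frame of hook_1 between -0.03 and 0.03 m and z of push_block_1_handle in the frame of hook_1 between 0.005 and 0.03 m) or (x of push_block_1_handle in the frame of hook_2 between -0.025 and 0.03 m and y of push_block_1_handle in the frame of hook_2 between -0.03 and 0.03 m and z of push_block_1_handle in the frame of hook_2 between 0.005 and 0.03 m) or (x of push_block_1_handle in the frame of hook_3 between -0.025 and 0.03 m and y of push_block_1_handle in the frame of hook_3 between -0.03 and 0.03 m and z of push_block_1_handle in the frame of hook_3 between 0.005 and 0.03 m)) and angle between each of push_block_1_handle, push_block_2_handle, push_block_3_handle's own z axis and vertical below 0.5 rad and contact force between each of push_block_1, push_block_2, push_block_3 and the fingers below 0.2 N and linear speed of each of push_block_1, push_block_2, push_block_3 below 0.05 m/s and ((x of push_block_2_handle in the frame of hook_1 between -0.025 and 0.03 m and y of push_block_2_handle in the frame of hook_1 between -0.03 and 0.03 m and z of push_block_2_handle in the frame of hook_1 between 0.005 and 0.03 m) or (x of push_block_2_handle in the frame of hook_2 between -0.025 and 0.03 m and y of push_block_2_handle in the frame of hook_2 between -0.03 and 0.03 m and z of push_block_2_handle in the frame of hook_2 between 0.005 and 0.03 m) or (x of push_block_2_handle in the frame of hook_3 between -0.025 and 0.03 m and y of push_block_2_handle in the frame of hook_3 between -0.03 and 0.03 m and z of push_block_2_handle in the frame of hook_3 between 0.005 and 0.03 m)) and ((x of push_block_3_handle in the frame of hook_1 between -0.025 and 0.03 m and y of push_block_3_handle in the frame of hook_1 between -0.03 and 0.03 m and z of push_block_3_handle in the frame of hook_1 between 0.005 and 0.03 m) or (x of push_block_3_handle in the frame of hook_2 between -0.025 and 0.03 m and y of push_block_3_handle in the frame of hook_2 between -0.03 and 0.03 m and z of push_block_3_handle in the frame of hook_2 between 0.005 and 0.03 m) or (x of push_block_3_handle in the frame of hook_3 between -0.025 and 0.03 m and y of push_block_3_handle in the frame of hook_3 between -0.03 and 0.03 m and z of push_block_3_handle in the frame of hook_3 between 0.005 and 0.03 m))), for 0.2 s.
At the end, for the whole second after the job is handed in: A clip in each groove: ring centre within 4.5 mm of the axis and 6 mm of mid-height, tilt under 0.2 rad. Arms within 0.3 rad of straight out. Blocks hang still: bar centre within 30 mm sideways, -25 to 30 mm along the arm of its hook point, 5 to 30 mm over the rod, tilt under 0.5 rad (all of step 2 and ((horizontal distance between clip_1_ring and groove_1 below 0.0045 m and z of clip_1_ring in the frame of groove_1 between -0.006 and 0.006 m and angle between clip_1_ring's own z axis and vertical below 0.2 rad) or (horizontal distance between clip_2_ring and groove_1 below 0.0045 m and z of clip_2_ring in the frame of groove_1 between -0.006 and 0.006 m and angle between clip_2_ring's own z axis and vertical below 0.2 rad) or (horizontal distance between clip_3_ring and groove_1 below 0.0045 m and z of clip_3_ring in the frame of groove_1 between -0.006 and 0.006 m and angle between clip_3_ring's own z axis and vertical below 0.2 rad)) and ((horizontal distance between clip_1_ring and groove_2 below 0.0045 m and z of clip_1_ring in the frame of groove_2 between -0.006 and 0.006 m and angle between clip_1_ring's own z axis and vertical below 0.2 rad) or (horizontal distance between clip_2_ring and groove_2 below 0.0045 m and z of clip_2_ring in the frame of groove_2 between -0.006 and 0.006 m and angle between clip_2_ring's own z axis and vertical below 0.2 rad) or (horizontal distance between clip_3_ring and groove_2 below 0.0045 m and z of clip_3_ring in the frame of groove_2 between -0.006 and 0.006 m and angle between clip_3_ring's own z axis and vertical below 0.2 rad)) and ((horizontal distance between clip_1_ring and groove_3 below 0.0045 m and z of clip_1_ring in the frame of groove_3 between -0.006 and 0.006 m and angle between clip_1_ring's own z axis and vertical below 0.2 rad) or (horizontal distance between clip_2_ring and groove_3 below 0.0045 m and z of clip_2_ring in the frame of groove_3 between -0.006 and 0.006 m and angle between clip_2_ring's own z axis and vertical below 0.2 rad) or (horizontal distance between clip_3_ring and groove_3 below 0.0045 m and z of clip_3_ring in the frame of groove_3 between -0.006 and 0.006 m and angle between clip_3_ring's own z axis and vertical below 0.2 rad))); the robot touches nothing.
It fails at once if pencil: moved more than 4 cm (distance of pencil from where it was at the start of the episode above 0.04 m).
It fails at once if glasses: moved more than 4 cm (distance of glasses from where it was at the start of the episode above 0.04 m).
Of push_block_1, push_block_2, push_block_3 only 2 to 3 are there at a start; the rules pass over those that are not, and their reading is None.
At some moment in a run one of clip_1, clip_2, clip_3 may be knocked a few centimetres aside while the robot is not near it.
It also fails if it takes over 210 s, if anything falls off the work surface, if the arm or the gripper's body presses on something with over 40 N, if the wrist force passes 120 N, or if a joint passes its speed limit or range.

## Working session

There is one attempt and no reset: what is moved stays moved. The work goes in short steps, Python scripts to look and compute and a tool call to move; the robot and the scene stay as the last step left them, time stands still between calls to the robot, and variables do not carry over. Pictures are saved under pics/ and viewed, at most 14 in all, crops included, and the job is handed in when it is done.

Besides the shell and the picture viewer there is one more tool, called in YAML: its name, and indented under it one key for each argument. step_arm: Moves the arm, as the interface text tells. Its arguments: {"type":"object","properties":{"commands":{"type":"array"},"fingers":{"type":"number"},"grip_force":{"type":"number"}},"required":["commands"]}

```bash
mkdir -p pics; ls
cat > h.py <<'E'
import numpy as np, cv2
from cell import *
def save(cam,fn):
    im=read_camera(cam); cv2.imwrite(fn,im[:,:,::-1]); return im
E
python3 - <<'E'
from h import *
a=save('top','pics/top0.png'); b=save('side','pics/side0.png')
for cam in('top','side'):
    c=get_calibration(cam); print(cam,np.round(c['camera_matrix'],1).tolist(),np.round(c['world_from_camera'],4).tolist(),[k for k in c])
    for n in ['clip_1_tab','clip_1_ring','groove_1','hook_1','push_block_1_handle','push_block_1','stand','pencil','glasses']:
        print(cam,n,[(np.round(d['at'],3).tolist(),round(d['confidence'],2)) for d in search_frame(cam,n)])
s=observe();print(s)
c=get_calibration('wrist');print(c)
E
```

```text
pics
top [[362.1, 0.0, 255.9], [0.0, 362.1, 188.8], [0.0, 0.0, 1.0]] [[0.0198, 0.9976, -0.0657, 0.4168], [-0.9998, 0.02, 0.0028, 0.0045], [0.0041, 0.0656, 0.9978, 1.4279], [0.0, 0.0, 0.0, 1.0]] ['camera_matrix', 'world_from_camera']
top clip_1_tab []
top clip_1_ring [([0.491, -0.125, 0.005], 0.61)]
top groove_1 [([0.592, 0.24, 0.02], 0.78)]
top hook_1 [([0.581, 0.245, 0.156], 0.69), ([0.52, 0.375, 0.152], 0.59), ([0.648, 0.121, 0.156], 0.52)]
top push_block_1_handle [([0.608, -0.352, 0.021], 0.89), ([0.423, 0.336, 0.028], 0.69), ([0.48, 0.071, 0.008], 0.58)]
top push_block_1 [([0.605, -0.358, 0.022], 0.91), ([0.644, -0.116, 0.018], 0.67)]
top stand [([0.596, 0.238, 0.02], 0.84), ([0.522, 0.372, 0.153], 0.32)]
top pencil [([0.497, -0.357, 0.006], 0.6), ([0.48, 0.07, 0.009], 0.46)]
top glasses [([0.424, 0.338, 0.026], 0.45)]
side [[376.4, 0.0, 257.7], [0.0, 376.4, 189.2], [0.0, 0.0, 1.0]] [[0.9979, 0.0116, -0.0639, 0.3938], [-0.0608, 0.5129, -0.8563, -1.0038], [0.0229, 0.8584, 0.5125, 0.716], [0.0, 0.0, 0.0, 1.0]] ['camera_matrix', 'world_from_camera']
side clip_1_tab [([0.477, -0.13, 
[... 1177 characters left out ...]
force': array([-0.37043014, -0.6206818 , -0.36298893]), 'torque': array([ 0.0251849 , -0.03283071,  0.00845934]), 'grip_force': 0.0, 'opening': 0.09196834842940556}
{'camera_matrix': array([[297.31863964,   0.        , 257.95013302],
       [  0.        , 297.31863964, 193.49899866],
       [  0.        ,   0.        ,   1.        ]]), 'world_from_camera': array([[ 4.23093668e-01,  8.61569846e-01,  2.80515861e-01,
         2.98163548e-01],
       [-9.06085932e-01,  4.02368095e-01,  1.30798318e-01,
        -4.41149219e-01],
       [-1.78746318e-04, -3.09511415e-01,  9.50895710e-01,
         3.84312418e-01],
       [ 0.00000000e+00,  0.00000000e+00,  0.00000000e+00,
         1.00000000e+00]])}
```

View pics/top0.png

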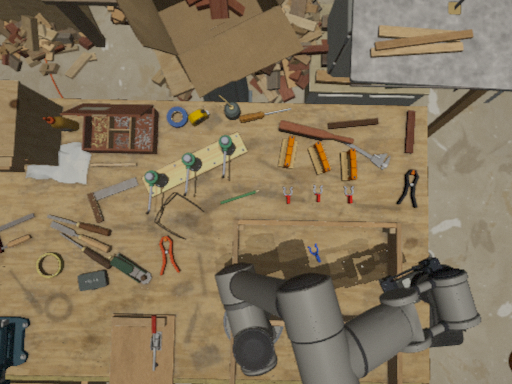

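View pics/side0.png

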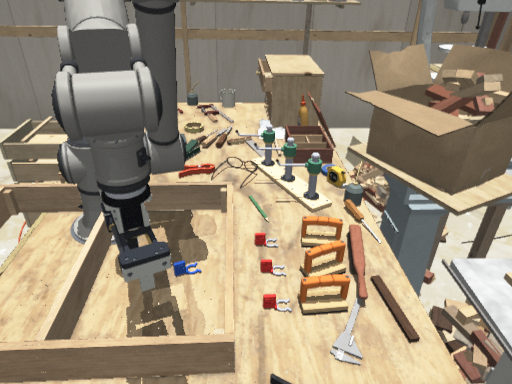

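The top view shows the three red clips at (288,195), (317,193) and (350,195), with their mouths towards +x. The orange blocks are at (289,152), (319,157) and (349,165), and the posts at (152,180), (189,160) and (226,144). A blue look-alike clip sits at (314,252). The side view agrees. Next I move the wrist camera over the clips.

step_arm:
  commands:
    - {"translation": [0,0,0],"roll": 0.1092}
    - {"translation": [0,0,0],"roll": 0.1092}
    - {"translation": [0,0,0],"roll": 0.1092}
    - {"translation": [0,0,0],"roll": 0.1092}
    - {"translation": [16,-30,-4],"roll": 0}
    - {"translation": [16,-30,-4],"roll": 0}
    - {"translation": [16,-30,-4],"roll": 0}
    - {"translation": [16,-30,-4],"roll": 0}
    - {"translation": [16,-30,-4],"roll": 0}
    - {"translation": [16,-30,-4],"roll": 0}
    - {"translation": [16,-30,-4],"roll": 0}
    - {"translation": [16,-30,-4],"roll": 0}
    - {"translation": [16,-30,-4],"roll": 0}
    - {"translation": [16,-30,-4],"roll": 0}
    - {"translation": [16,-30,-4],"roll": 0}
    - {"translation": [16,-30,-4],"roll": 0}
    - {"translation": [16,-30,-4],"roll": 0}
    - {"translation": [0,0,0],"roll": 0}
    - {"translation": [0,0,0],"roll": 0}

```text
time: 2.58
tool_pos: [0.4305, -0.0845, 0.2789]
tool_rot: [3.141, -0.0, 0.004]
contact_force: [-0.4, -1.0, -0.8]
opening: 0.0918
grip_force: 0.0
```

```bash
cat >> h.py <<'E'
import json
from scipy.optimize import least_squares
def shot(tag):
    c=get_calibration('wrist'); im=save('wrist',f'pics/{tag}.png')
    np.savez(f'pics/{tag}.npz',K=c['camera_matrix'],T=c['world_from_camera']); return im
def load(tag):
    z=np.load(f'pics/{tag}.npz'); return cv2.imread(f'pics/{tag}.png'),z['K'],z['T']
def ray(uv,K,T):
    d=(np.asarray(uv,float)-K[:2,2])/K[0,0]; r=np.hypot(*d)
    s=np.sinc(r/np.pi)  # sin r / r
    v=np.array([d[0]*s,-d[1]*s,-np.cos(r)]); return T[:3,3],T[:3,:3]@v
def proj(P,K,T):
    p=T[:3,:3].T@(np.asarray(P,float)-T[:3,3]); x,y,z=p[0],-p[1],-p[2]
    th=np.arctan2(np.hypot(x,y),z); n=np.hypot(x,y)+1e-12
    return K[:2,2]+K[0,0]*th*np.array([x,y])/n
def plane(uv,K,T,z):
    o,v=ray(uv,K,T); return o+v*(z-o[2])/v[2]
def tri(obs):
    A=np.zeros((3,3));b=np.zeros(3)
    for uv,K,T in obs:
        o,v=ray(uv,K,T); v=v/np.linalg.norm(v);M=np.eye(3)-np.outer(v,v);A+=M;b+=M@o
    P=np.linalg.solve(A,b); return P,[np.round(proj(P,K,T)-uv,1).tolist() for uv,K,T in obs]
def blobs(im,kind,amin=30):
    h=cv2.cvtColor(im,cv2.COLOR_BGR2HSV).astype(int);H,S,V=h[...,0],h[...,1],h[...,2]
    m={'red':((H<6)|(H>172))&(S>170)&(V>90),'orange':(H>=7)&(H<18)&(S>190)&(V>140),'green':(H>60)&(H<95)&(S>100)&(V>30)}[kind]
    n,l,st,c=cv2.connectedComponentsWithStats(m.astype(np.uint8))
    return [(int(st[i,4]),np.round(c[i],1).tolist(),st[i,:4].tolist()) for i in range(1,n) if st[i,4]>=amin]
E
python3 - <<'E'
from h import *
im=shot('wA')[:,:,::-1].copy()
for k in('red','orange','green'): print(k,blobs(im,k))
K,T=load('wA')[1:]
for n in ['clip_1_tab','clip_1_ring','groove_1','hook_1','push_block_1_handle','push_block_1']:
    for d in search_frame('wrist',n): print(n,np.round(d['at'],3),round(d['confidence'],2),proj(d['at'],K,T).round(0))
E
```

```text
red [(196, [367.7, 127.5], [357, 116, 17, 25]), (37, [285.9, 120.4], [279, 119, 15, 4]), (148, [288.0, 133.3], [284, 123, 8, 22]), (93, [440.7, 137.5], [438, 128, 6, 20]), (49, [434.6, 137.3], [432, 130, 6, 15]), (58, [40.3, 230.6], [34, 222, 12, 18]), (69, [31.4, 234.8], [29, 224, 8, 23])]
orange [(30, [290.7, 1.7], [284, 0, 14, 4]), (41, [383.6, 3.1], [376, 0, 17, 9]), (65, [290.2, 23.7], [279, 5, 18, 31]), (59, [392.6, 22.2], [384, 7, 18, 25]), (33, [454.0, 16.5], [452, 11, 6, 14]), (34, [402.5, 55.2], [395, 48, 14, 11]), (39, [462.5, 84.9], [457, 75, 11, 16])]
green [(70, [79.6, 3.5], [73, 0, 16, 8]), (482, [10.7, 58.0], [0, 39, 26, 43]), (36, [161.5, 128.8], [146, 122, 32, 14])]
clip_1_tab [ 0.622 -0.114  0.021] 0.74 [280.  25.]
clip_1_tab [ 0.491 -0.122  0.006] 0.67 [283. 117.]
clip_1_ring [ 0.488 -0.122  0.009] 0.94 [284. 119.]
groove_1 [0.601 0.22  0.018] 0.78 [66. 60.]
groove_1 [ 0.49  -0.239  0.01 ] 0.37 [362. 121.]
hook_1 [0.587 0.229 0.145] 0.83 [ 7. 66.]
hook_1 [0.596 0.118 0.14 ] 0.82 [75. 41.]
push_block_1_handle [ 0.603 -0.351  0.026] 0.59 [433.  55.]
push_block_1 [ 0.622 -0.114  0.021] 0.89 [279.  25.]
push_block_1 [ 0.619 -0.245  0.02 ] 0.76 [370.  35.]
push_block_1 [ 0.612 -0.355  0.022] 0.58 [434.  51.]
```

View pics/wA.png

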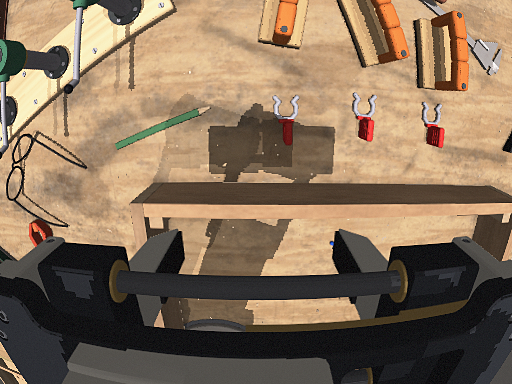

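step_arm:
  commands:
    - {"translation": [5,-33,15],"roll": 0}
    - {"translation": [5,-33,15],"roll": 0}
    - {"translation": [5,-33,15],"roll": 0}
    - {"translation": [5,-33,0],"roll": 0}
    - {"translation": [0,0,0],"roll": 0}
    - {"translation": [0,0,0],"roll": 0}

```text
time: 3.43
tool_pos: [0.4501, 0.0469, 0.2335]
tool_rot: [3.141, 0.0, 0.002]
contact_force: [-0.1, 0.3, 0.4]
opening: 0.0921
grip_force: 0.0
```

Run:
```python
from h import *
im=shot('wB')[:,:,::-1].copy()
for k in('red','orange','green'): print(k,blobs(im,k))
K,T=load('wB')[1:]
for n in ['clip_1_tab','clip_1_ring','hook_1','push_block_1_handle']:
    for d in search_frame('wrist',n): print(n,np.round(d['at'],3),round(d['confidence'],2),proj(d['at'],K,T).round(0))
```

```text
red [(43, [382.4, 141.1], [376, 140, 14, 4]), (208, [388.8, 155.6], [382, 145, 13, 23]), (101, [460.2, 153.8], [457, 144, 8, 21]), (31, [454.9, 153.0], [453, 146, 5, 16])]
orange [(30, [474.7, 10.5], [472, 3, 8, 19]), (89, [408.8, 20.4], [400, 8, 19, 30]), (35, [487.3, 32.7], [482, 27, 12, 13]), (31, [410.1, 49.2], [405, 39, 10, 17]), (36, [494.1, 60.8], [490, 56, 11, 15])]
green [(1004, [60.1, 51.0], [32, 23, 54, 57]), (84, [2.4, 124.5], [0, 110, 6, 29])]
clip_1_tab [ 0.483 -0.123  0.007] 0.86 [381. 142.]
clip_1_tab [ 0.488 -0.239  0.01 ] 0.72 [449. 144.]
clip_1_ring [ 0.488 -0.12   0.012] 0.86 [381. 139.]
hook_1 [0.577 0.121 0.144] 0.94 [169.  53.]
hook_1 [0.581 0.238 0.144] 0.75 [57. 66.]
hook_1 [0.533 0.35  0.122] 0.47 [  3. 124.]
push_block_1_handle [ 0.59  -0.342  0.023] 0.69 [505.  88.]
push_block_1_handle [0.595 0.234 0.017] 0.45 [116.  62.]
push_block_1_handle [ 0.632 -0.109  0.018] 0.38 [378.  33.]
```

View pics/wB.png

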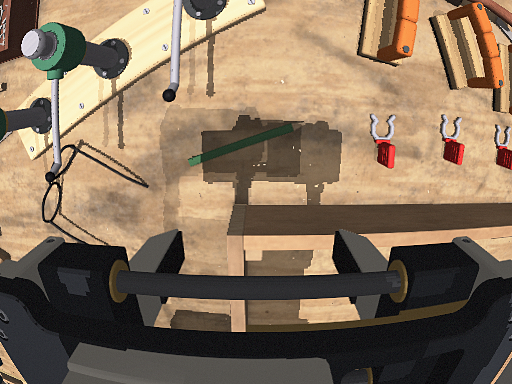

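Wrist A shows the clips at (286,118), (364,118) and (434,125), with the blocks above them. Wrist B shows post 2's silver top at (40,43) and the hook balls at (169,95) and (51,176). Next, two views of the stand.

step_arm:
  commands:
    - {"translation": [8,-31,-13],"roll": 0}
    - {"translation": [8,-31,-13],"roll": 0}
    - {"translation": [8,-31,-13],"roll": 0}
    - {"translation": [6,-30,-13],"roll": 0}
    - {"translation": [0,-30,-13],"roll": 0}
    - {"translation": [0,0,0],"roll": 0}
    - {"translation": [0,0,0],"roll": 0}

```text
time: 4.27
tool_pos: [0.4805, 0.1995, 0.2991]
tool_rot: [3.142, -0.001, 0.001]
contact_force: [-0.1, -0.2, -0.4]
opening: 0.0917
grip_force: 0.0
```

Run:
```python
from h import *
im=shot('wC')[:,:,::-1].copy()
print(observe()['tool_pos'],blobs(im,'green',100))
```

```text
[0.48015736 0.19854322 0.2984986 ] [(548, [335.8, 19.8], [314, 0, 49, 39]), (803, [216.8, 70.1], [192, 43, 48, 54]), (648, [112.6, 134.1], [88, 113, 45, 48])]
```

step_arm:
  commands:
    - {"translation": [-30,-25,0],"roll": 0}
    - {"translation": [-30,-25,0],"roll": 0}
    - {"translation": [-30,-25,0],"roll": 0}
    - {"translation": [-10,-25,0],"roll": 0}
    - {"translation": [0,0,0],"roll": 0}
    - {"translation": [0,0,0],"roll": 0}

```text
time: 4.82
tool_pos: [0.3799, 0.2985, 0.2983]
tool_rot: [3.141, 0.0, 0.001]
contact_force: [-0.6, -0.4, 0.8]
opening: 0.0919
grip_force: 0.0
```

Run:
```python
from h import *
im=shot('wD')[:,:,::-1].copy()
print(observe()['tool_pos'],blobs(im,'green',100))
a=cv2.imread('pics/wC.png')[:300,:400];b=cv2.imread('pics/wD.png')[:300,:400]
cv2.imwrite('pics/cd.png',np.hstack([a,b]))
```

```text
[0.38049376 0.29795987 0.29832928] [(717, [190.3, 41.6], [163, 13, 49, 53])]
```

View pics/cd.png

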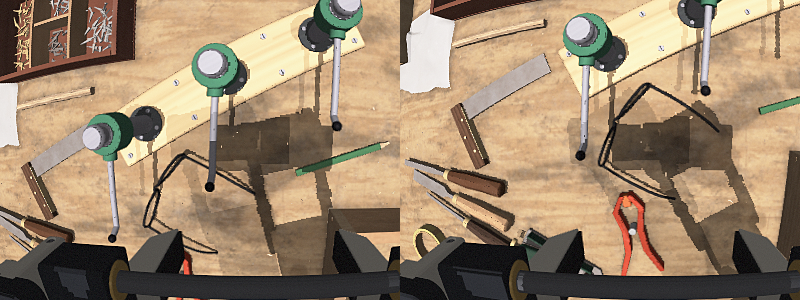

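C|D composite. In C the post tops are at (96,138), (210,61) and (345,3), and the hook balls at (113,238), (210,187) and (337,126). In D post 1's top is at (177,31) and its ball at (181,155).

Run:
```python
from h import *
V={t:load(t) for t in('wB','wC','wD')}
def silver(t,uv,r=22):
    im=V[t][0];h=cv2.cvtColor(im,cv2.COLOR_BGR2HSV)
    m=((h[...,1]<45)&(h[...,2]>150)).astype(np.uint8); mm=np.zeros_like(m);cv2.circle(mm,uv,r,1,-1);m&=mm
    n,l,st,c=cv2.connectedComponentsWithStats(m);i=1+np.argmax(st[1:,4]);
    pts=cv2.findContours((l==i).astype(np.uint8),0,1)[0][0]
    return cv2.fitEllipse(cv2.convexHull(pts)),st[i].tolist()
for t,uv in [('wB',(37,43)),('wC',(96,138)),('wC',(210,61)),('wD',(177,31))]:
    e,st=silver(t,uv);print(t,uv,np.round(e[0],1),np.round(e[1],1),st,plane(e[0],*V[t][1:],.176).round(4))
def dark(t,uv,r=9):
    im=V[t][0].astype(int).sum(2);m=(im<120).astype(np.uint8);mm=np.zeros_like(m);cv2.circle(mm,uv,r,1,-1);m&=mm
    n,l,st,c=cv2.connectedComponentsWithStats(m);i=1+np.argmax(st[1:,4]);return c[i],st[i].tolist()
for t,uv in [('wB',(169,95)),('wB',(51,177)),('wC',(113,238)),('wC',(210,187)),('wC',(337,126)),('wD',(181,155)),('wD',(305,90))]:
    c,st=dark(t,uv);print(t,uv,c.round(1),st,plane(c,*V[t][1:],.157).round(4))
# zoom for check
big=[cv2.resize(V[t][0][max(0,v-28):v+28+max(0,28-v),u-32:u+32],(256,224),interpolation=2) for t,(u,v) in [('wC',(96,138)),('wC',(210,61)),('wD',(177,31))]]
cv2.imwrite('pics/z1.png',np.hstack([cv2.resize(b,(256,224)) for b in big]))
```

```text
wB (37, 43) [29.7 43.1] [16.6 26.4] [21, 30, 18, 27, 348] [0.6025 0.2468 0.176 ]
wC (96, 138) [ 86.8 138.2] [26.2 28.2] [74, 123, 27, 27, 501] [0.5347 0.3802 0.176 ]
wC (210, 61) [209.9  61.8] [23.6 25.3] [198, 50, 25, 24, 478] [0.6018 0.2433 0.176 ]
wD (177, 31) [177.7  28.4] [22.1 24.9] [166, 17, 24, 24, 437] [0.5363 0.373  0.176 ]
wB (169, 95) [168.8  95. ] [163, 89, 13, 13, 115] [0.54  0.117 0.157]
wB (51, 177) [ 51.4 177.6] [45, 172, 15, 15, 107] [0.4736 0.2471 0.157 ]
wC (113, 238) [111.8 238. ] [108, 234, 8, 9, 47] [0.4093 0.3781 0.157 ]
wC (210, 187) [209.2 186.5] [205, 182, 9, 10, 74] [0.4748 0.2502 0.157 ]
wC (337, 126) [336.2 125.9] [332, 122, 9, 9, 62] [0.5401 0.1183 0.157 ]
wD (181, 155) [180.2 155. ] [176, 150, 9, 11, 73] [0.4087 0.3785 0.157 ]
wD (305, 90) [305.   90.3] [301, 86, 9, 10, 64] [0.4744 0.2506 0.157 ]
```

View pics/z1.png

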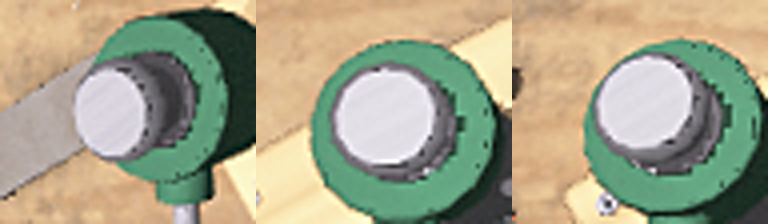

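Run:
```python
from h import *
V={t:load(t)[1:] for t in('wB','wC','wD')}
T=lambda *o:print(*[x if isinstance(x,list) else x.round(4) for x in tri([(uv,*V[t]) for t,uv in o])])
T(('wC',(91.5,137)),('wD',(177.7,28.4)))
T(('wB',(29.7,43.1)),('wC',(209.9,61.8)))
print(plane((91.5,137),*V['wC'],.176))
T(('wC',(111.8,238)),('wD',(180.2,155)))
T(('wB',(51.4,177.6)),('wC',(209.2,186.5)),('wD',(305,90.3)))
T(('wB',(168.8,95)),('wC',(336.2,125.9)))
```

```text
[0.5358 0.3725 0.1783] [[0.0, 0.0], [-0.0, -0.0]]
[0.6011 0.2425 0.1805] [[0.0, -0.1], [-0.0, 0.1]]
[0.5355526  0.37390363 0.176     ]
[0.4086 0.3788 0.1557] [[0.1, 0.0], [-0.1, -0.1]]
[0.4737 0.2502 0.1539] [[-0.5, -0.9], [0.5, 0.1], [-0.1, 0.8]]
[0.54   0.1177 0.1549] [[-0.0, 0.1], [0.0, -0.1]]
```

Posts are at (0.536, 0.373), (0.6015, 0.2427) and, by symmetry, about (0.667, 0.1125). Stand yaw is about 0.467, swings are about -0.52, and the heights agree with the text. Next, a closer look at the clips.

step_arm:
  commands:
    - {"translation": [2,33,4],"roll": 0}
    - {"translation": [2,33,4],"roll": 0}
    - {"translation": [2,33,4],"roll": 0}
    - {"translation": [2,33,4],"roll": 0}
    - {"translation": [2,33,4],"roll": 0}
    - {"translation": [2,33,4],"roll": 0}
    - {"translation": [2,33,4],"roll": 0}
    - {"translation": [2,33,4],"roll": 0}
    - {"translation": [2,33,4],"roll": 0}
    - {"translation": [2,33,4],"roll": 0}
    - {"translation": [2,33,4],"roll": 0}
    - {"translation": [2,33,4],"roll": 0}
    - {"translation": [2,33,4],"roll": 0}
    - {"translation": [2,33,4],"roll": 0}
    - {"translation": [2,33,4],"roll": 0}
    - {"translation": [0,0,0],"roll": 0}
    - {"translation": [0,0,0],"roll": 0}

```text
time: 6.28
tool_pos: [0.4088, -0.1984, 0.2379]
tool_rot: [-3.141, 0.002, -0.006]
contact_force: [1.1, 1.2, -0.9]
opening: 0.092
grip_force: 0.0
```

Run:
```python
from h import *
im=shot('wE')[:,:,::-1].copy()
print(observe()['tool_pos'],observe()['tool_rot'][2]); print(blobs(im,'red'))
cv2.imwrite('pics/zE.png',cv2.resize(im[:200,110:410],None,fx=2.6,fy=2.6,interpolation=2))
```

```text
[ 0.4089553  -0.19701596  0.23817412] -0.003956429976056608
[(277, [292.5, 109.0], [283, 97, 17, 28]), (248, [385.8, 115.6], [374, 103, 19, 27]), (266, [199.0, 117.6], [193, 105, 17, 28]), (31, [1.8, 255.3], [0, 249, 5, 12])]
```

View pics/zE.png

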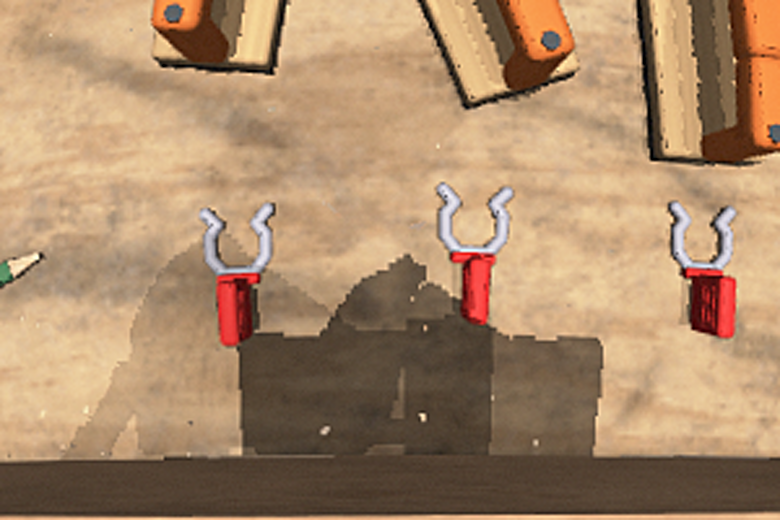

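The crop of E shows the clips with jaw tips at (204,210)/(271,207), (441,188)/(509,191) and (674,206)/(733,211). The tabs are below the rings and the mouths point towards +x.

Run:
```python
from h import *
im,K,T=load('wE')
f=lambda p,z:plane((p[0]/2.6+110-.3,p[1]/2.6-.3),K,T,z)
for l,r,b,tt in [((204,210),(271,207),(238,275),(227,342)),((441,188),(509,191),(474,255),(478,320)),((674,206),(733,211),(703,270),(725,335))]:
    L,R,B=[f(p,.0035)[:2] for p in(l,r,b)]
    m=(L+R)/2; w=R-L; yaw=np.arctan2(w[0],-w[1]); ax=np.array([np.cos(yaw),np.sin(yaw)])
    ax2=(m-B);y2=np.arctan2(ax2[1],ax2[0])
    y=(yaw+y2)/2; a=np.array([np.cos(y),np.sin(y)])
    ring=m-a*.018; tab=ring-a*.0335
    print('tips',m.round(4),np.hypot(*w).round(4),'len',np.hypot(*ax2).round(4),'yaws',yaw.round(3),y2.round(3),'ring',ring.round(4),'tab',tab.round(4),'tabrear top seen',f(tt,.04).round(4))
    for z in(.04,): print('  proj tabtop',[(np.round((proj([*(tab+a*s),z],K,T)-[109.7,-.3])*2.6)).tolist() for s in(-.0155,.0155)],'ring', np.round((proj([*ring,.0035],K,T)-[109.7,-.3])*2.6))
```

```text
tips [ 0.5211 -0.1256] 0.0344 len 0.0343 yaws -0.009 -0.011 ring [ 0.5031 -0.1254] tab [ 0.4696 -0.125 ] tabrear top seen [ 0.4563 -0.1258  0.04  ]
  proj tabtop [[225.0, 347.0], [223.0, 281.0]] ring [238. 243.]
tips [ 0.529  -0.2445] 0.0341 len 0.0335 yaws -0.02 -0.015 ring [ 0.511  -0.2442] tab [ 0.4775 -0.2436] tabrear top seen [ 0.4652 -0.2421  0.04  ]
  proj tabtop [[481.0, 327.0], [483.0, 260.0]] ring [475. 224.]
tips [ 0.5267 -0.3668] 0.0346 len 0.0331 yaws 0.017 0.013 ring [ 0.5087 -0.3671] tab [ 0.4752 -0.3676] tabrear top seen [ 0.4625 -0.3654  0.04  ]
  proj tabtop [[729.0, 341.0], [732.0, 278.0]] ring [704. 242.]
```

step_arm:
  commands:
    - {"translation": [8.6,-10.1,27],"roll": 0}
    - {"translation": [8.6,-10.1,27],"roll": 0}
    - {"translation": [8.6,-10.1,27],"roll": 0}
    - {"translation": [8.6,-10.1,27],"roll": 0}
    - {"translation": [8.6,-10.1,27],"roll": 0}
    - {"translation": [8.6,-10.1,27],"roll": 0}
    - {"translation": [8.6,-10.1,27],"roll": 0}
    - {"translation": [0,0,14],"roll": 0}
    - {"translation": [0,0,14],"roll": 0}
    - {"translation": [0,0,14],"roll": 0}
    - {"translation": [0,0,0],"roll": 0}
    - {"translation": [0,0,0],"roll": 0}
  fingers: 0.5

```text
time: 7.33
tool_pos: [0.4698, -0.1243, 0.0078]
tool_rot: [-3.141, 0.001, 0.001]
contact_force: [0.1, -0.1, 0.4]
opening: 0.046
grip_force: 0.0
```

step_arm:
  commands:
    - {"translation": [0,0,0],"roll": 0}
    - {"translation": [0,0,0],"roll": 0}
    - {"translation": [0,0,0],"roll": 0}
    - {"translation": [0,0,0],"roll": 0}
    - {"translation": [0,0,0],"roll": 0}
    - {"translation": [0,0,0],"roll": 0}
    - {"translation": [0,0,-25],"roll": 0}
    - {"translation": [0,0,-35],"roll": 0}
    - {"translation": [0,0,-40],"roll": 0}
    - {"translation": [0,0,0],"roll": 0}
  fingers: 0
  grip_force: 35

```text
time: 8.17
tool_pos: [0.474, -0.1265, 0.1141]
tool_rot: [3.137, -0.011, 0.0]
contact_force: [1.7, -0.6, -0.9]
opening: 0.0095
grip_force: 35.0
```

Run:
```python
from h import *
im=shot('wF')[:,:,::-1].copy(); s=observe()
print(s['tool_pos'],s['tool_rot'],s['opening'],s['grip_force'])
cv2.imwrite('pics/zF.png',cv2.resize(im[60:310,150:380],None,fx=2.2,fy=2.2,interpolation=2))
```

```text
[ 0.47271582 -0.12606682  0.11131968] [ 3.13811304e+00 -7.71857967e-03  3.83016062e-06] 0.009869026575970814 34.99858796596527
```

View pics/zF.png

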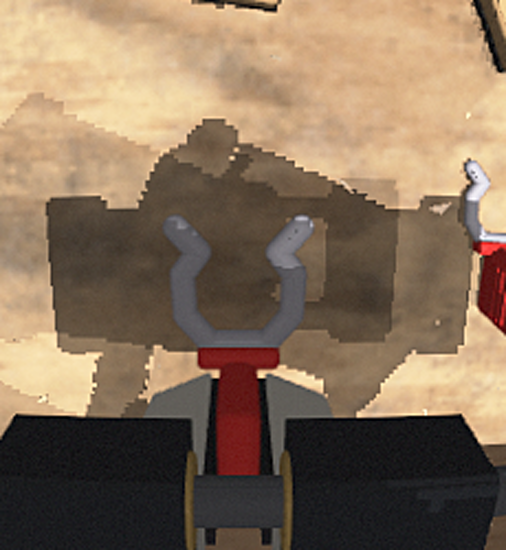

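The crop of F shows the clip held square, with jaw tips at (175,223)/(303,222) and the ring centred near (239,288).

Run:
```python
from h import *
im,K,T=load('wF'); s=observe(); p=s['tool_pos'];print(p,s['tool_rot'])
# camera->tool fixed transform from calibration now
for z in (p[2]-.0042,):
  for q in[(175,223),(303,222),(239,347),(172,290),(304,290)]:
    print(q,((plane((q[0]/2.2+149.7,q[1]/2.2+59.7),K,T,z)-p)*1000).round(1))
```

```text
[ 0.47271582 -0.12606682  0.11131968] [ 3.13811304e+00 -7.71857967e-03  3.83016062e-06]
(175, 223) [50.9 14.7 -4.2]
(303, 222) [ 51.2 -18.3  -4.2]
(239, 347) [16.6 -1.8 -4.2]
(172, 290) [32.8 15.9 -4.2]
(304, 290) [ 32.8 -19.1  -4.2]
```

step_arm:
  commands:
    - {"translation": [4,0,-25],"roll": 0}
    - {"translation": [11.7,-26.6,-25],"roll": 0}
    - {"translation": [11.7,-26.6,-25],"roll": 0}
    - {"translation": [11.7,-26.6,-25],"roll": 0}
    - {"translation": [11.7,-26.6,-22.3],"roll": 0}
    - {"translation": [11.7,-26.6,0],"roll": 0}
    - {"translation": [11.7,-26.6,0],"roll": 0}
    - {"translation": [11.7,-26.6,0],"roll": 0}
    - {"translation": [11.7,-26.6,0],"roll": 0}
    - {"translation": [11.4,-26.2,0],"roll": 0}
    - {"translation": [0,0,0],"roll": 0}
    - {"translation": [0,0,0],"roll": 0}
    - {"translation": [0,0,0],"roll": 0}

```text
time: 9.3
tool_pos: [0.5787, 0.1136, 0.2287]
tool_rot: [3.141, 0.002, 0.0]
contact_force: [0.2, -0.1, 0.0]
opening: 0.0097
grip_force: 35.0
```

Run:
```python
from h import *
im=shot('wG')[:,:,::-1].copy(); s=observe()
print(s['tool_pos'],s['tool_rot'],s['opening'],s['grip_force'],s['qpos'].round(2))
cv2.imwrite('pics/zG.png',cv2.resize(im[0:290,130:400],None,fx=2,fy=2,interpolation=2))
```

```text
[0.5787608  0.1131552  0.22913351] [ 3.14100805e+00  1.74992312e-03 -5.71527925e-04] 0.009986513963264871 34.99860763549805 [ 0.06  0.46  1.33 -0.    1.35  1.63]
```

View pics/zG.png

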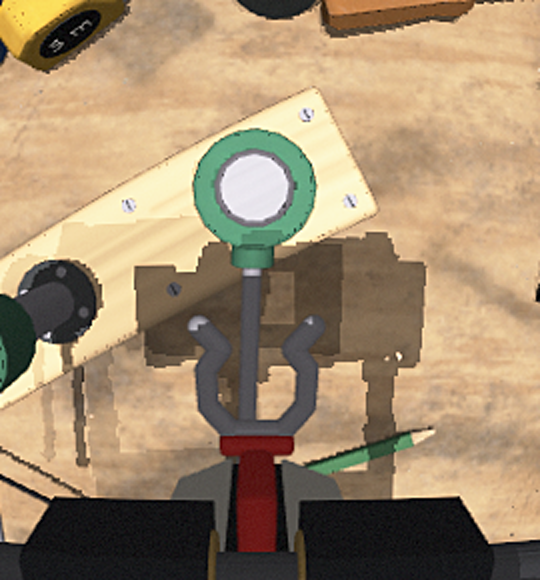

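The crop of G shows post 3's top at (254,187), radius about 36, with the clip ring ahead of the gripper at (256,380).

Run:
```python
from h import *
im,K,T=load('wG'); p=observe()['tool_pos']
h=cv2.cvtColor(im,cv2.COLOR_BGR2HSV);m=((h[...,1]<40)&(h[...,2]>165)).astype(np.uint8);mm=np.zeros_like(m);cv2.circle(mm,(257,93),21,1,-1);m&=mm
e=cv2.fitEllipse(cv2.convexHull(cv2.findNonZero(m)));print(e)
print('post',plane(e[0],K,T,.176).round(4), 'ringY/X')
for q in[(200,324),(313,322),(256,436),(197,380),(317,380)]:
    print(q,plane((q[0]/2+129.75,q[1]/2-.25),K,T,p[2]-.0042).round(4))
```

```text
((256.8507080078125, 93.45458221435547), (33.42947769165039, 34.03202438354492), 106.60284423828125)
post [0.6671 0.1133 0.176 ] ringY/X
(200, 324) [0.6287 0.1281 0.2249]
(313, 322) [0.6293 0.0968 0.2249]
(256, 436) [0.5952 0.1126 0.2249]
(197, 380) [0.6124 0.1294 0.2249]
(317, 380) [0.6124 0.0952 0.2249]
```

step_arm:
  commands:
    - {"translation": [0,-1,20],"roll": 0}
    - {"translation": [0,0,20],"roll": 0}
    - {"translation": [0,0,14],"roll": 0}
    - {"translation": [0,0,7.8],"roll": 0}
    - {"translation": [0,0,0],"roll": 0}
    - {"translation": [8,0,0],"roll": 0}
    - {"translation": [8,0,0],"roll": 0}
    - {"translation": [6,0,0],"roll": 0}
    - {"translation": [5,0,0],"roll": 0}
    - {"translation": [0,0,0],"roll": 0}

```text
time: 10.18
tool_pos: [0.6078, 0.1149, 0.1686]
tool_rot: [3.142, -0.002, -0.0]
contact_force: [-0.8, -0.2, -0.1]
opening: 0.0097
grip_force: 35.0
```

step_arm:
  commands:
    - {"translation": [4,0,0],"roll": 0}
    - {"translation": [4,0,0],"roll": 0}
    - {"translation": [4,0,0],"roll": 0}
    - {"translation": [0,0,0],"roll": 0}

```text
time: 10.52
tool_pos: [0.6178, 0.1147, 0.1677]
tool_rot: [3.141, 0.003, -0.0]
contact_force: [-3.2, -1.2, -1.3]
opening: 0.0096
grip_force: 35.0
```

step_arm:
  commands:
    - {"translation": [4,0,0],"roll": 0}
    - {"translation": [4,0,0],"roll": 0}
    - {"translation": [0,0,0],"roll": 0}

```text
time: 10.77
tool_pos: [0.6275, 0.1146, 0.1681]
tool_rot: [3.141, -0.002, -0.0]
contact_force: [4.2, -1.3, -0.1]
opening: 0.0096
grip_force: 35.0
```

step_arm:
  commands:
    - {"translation": [4,0,0],"roll": 0}
    - {"translation": [3,0,0],"roll": 0}
    - {"translation": [0,0,0],"roll": 0}
    - {"translation": [0,0,0],"roll": 0}

```text
time: 11.1
tool_pos: [0.6338, 0.1152, 0.1684]
tool_rot: [-3.141, -0.001, 0.0]
contact_force: [0.8, -1.0, -1.1]
opening: 0.01
grip_force: 35.0
```

step_arm:
  commands:
    - {"translation": [2,0,0],"roll": 0}
    - {"translation": [0,0,0],"roll": 0}
    - {"translation": [0,0,0],"roll": 0}

```text
time: 11.35
tool_pos: [0.6353, 0.1151, 0.1682]
tool_rot: [-3.142, -0.0, 0.0]
contact_force: [0.8, -0.3, -1.0]
opening: 0.0098
grip_force: 35.0
```

step_arm:
  commands:
    - {"translation": [0,0,0],"roll": 0}
    - {"translation": [0,0,0],"roll": 0}
    - {"translation": [0,0,0],"roll": 0}
    - {"translation": [0,0,0],"roll": 0}
    - {"translation": [0,0,-20],"roll": 0}
    - {"translation": [0,0,-30],"roll": 0}
    - {"translation": [-20,0,-30],"roll": 0}
    - {"translation": [-30,0,-2],"roll": 0}
    - {"translation": [-30,0,0],"roll": 0}
    - {"translation": [0,0,0],"roll": 0}
    - {"translation": [0,0,0],"roll": 0}
  fingers: 0.4

```text
time: 12.27
tool_pos: [0.5543, 0.1151, 0.251]
tool_rot: [3.142, -0.001, 0.0]
contact_force: [0.3, -0.2, -0.0]
opening: 0.037
grip_force: 0.0
```

Run:
```python
from h import *
im=shot('wH')[:,:,::-1].copy(); s=observe()
print(s['tool_pos'],s['tool_rot'],s['opening'])
cv2.imwrite('pics/zH.png',im[0:260,100:420])
```

```text
[0.55551605 0.11504565 0.25086423] [ 3.14155673e+00 -1.54489904e-03  1.49132419e-04] 0.03647374192021057
```

View pics/zH.png

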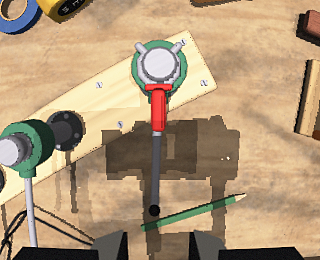

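The crop of H shows the clip seated on post 3 with its tab over the arm. Now back to pose E to check the other clips.

step_arm:
  commands:
    - {"translation": [-14.5,31,1.1],"roll": 0}
    - {"translation": [-14.5,31,1.1],"roll": 0}
    - {"translation": [-14.5,31,1.1],"roll": 0}
    - {"translation": [-14.5,31,1.1],"roll": 0}
    - {"translation": [-14.5,31,1.1],"roll": 0}
    - {"translation": [-14.5,31,1.1],"roll": 0}
    - {"translation": [-14.5,31,1.1],"roll": 0}
    - {"translation": [-14.5,31,1.1],"roll": 0}
    - {"translation": [-14.5,31,1.1],"roll": 0}
    - {"translation": [-14.5,31,1.1],"roll": 0}
    - {"translation": [0,0,0],"roll": 0}
    - {"translation": [0,0,0],"roll": 0}

```text
time: 13.32
tool_pos: [0.4106, -0.197, 0.2391]
tool_rot: [3.142, -0.0, -0.004]
contact_force: [0.2, -0.4, 1.0]
opening: 0.0369
grip_force: 0.0
```

Run:
```python
from h import *
im=shot('wI')[:,:,::-1].copy(); print(observe()['tool_pos'],blobs(im,'red'))
```

```text
[ 0.41096454 -0.19584905  0.23913515] [(272, [293.3, 110.7], [284, 99, 17, 28]), (261, [385.7, 117.6], [374, 105, 19, 27]), (31, [2.0, 254.9], [0, 248, 6, 13])]
```

step_arm:
  commands:
    - {"translation": [8.5,6,23.6],"roll": 0}
    - {"translation": [8.5,6,23.6],"roll": 0}
    - {"translation": [8.5,6,23.6],"roll": 0}
    - {"translation": [8.5,6,23.6],"roll": 0}
    - {"translation": [8.5,6,23.6],"roll": 0}
    - {"translation": [8.5,6,23.6],"roll": 0}
    - {"translation": [8.5,6,23.6],"roll": 0}
    - {"translation": [8.5,6,23.6],"roll": 0}
    - {"translation": [0,0,14],"roll": 0}
    - {"translation": [0,0,14],"roll": 0}
    - {"translation": [0,0,14.7],"roll": 0}
    - {"translation": [0,0,0],"roll": 0}
    - {"translation": [0,0,0],"roll": 0}

```text
time: 14.45
tool_pos: [0.4789, -0.2417, 0.0071]
tool_rot: [-3.141, 0.001, 0.002]
contact_force: [0.7, 0.1, 0.5]
opening: 0.0367
grip_force: 0.0
```

step_arm:
  commands:
    - {"translation": [0,0,0],"roll": 0}
    - {"translation": [0,0,0],"roll": 0}
    - {"translation": [0,0,0],"roll": 0}
    - {"translation": [0,0,0],"roll": 0}
    - {"translation": [0,0,0],"roll": 0}
    - {"translation": [0,0,0],"roll": 0}
    - {"translation": [0,0,-25],"roll": 0}
    - {"translation": [0,0,-35],"roll": 0}
    - {"translation": [0,0,-40],"roll": 0}
    - {"translation": [0,0,0],"roll": 0}
  fingers: 0
  grip_force: 35

```text
time: 15.28
tool_pos: [0.4817, -0.2454, 0.1147]
tool_rot: [3.134, -0.01, -0.0]
contact_force: [1.8, -0.8, -0.2]
opening: 0.0098
grip_force: 35.0
```

step_arm:
  commands:
    - {"translation": [2.3,-30.5,-25],"roll": 0}
    - {"translation": [2.3,-30.5,-25],"roll": 0}
    - {"translation": [2.3,-30.5,-25],"roll": 0}
    - {"translation": [2.3,-30.5,-25],"roll": 0}
    - {"translation": [2.3,-30.5,-22.3],"roll": 0}
    - {"translation": [2.3,-30.5,0],"roll": 0}
    - {"translation": [2.3,-30.5,0],"roll": 0}
    - {"translation": [2.3,-30.5,0],"roll": 0}
    - {"translation": [2.3,-30.5,0],"roll": 0}
    - {"translation": [2.3,-30.5,0],"roll": 0}
    - {"translation": [2.3,-30.5,0],"roll": 0}
    - {"translation": [2.3,-30.5,0],"roll": 0}
    - {"translation": [2.3,-30.5,0],"roll": 0}
    - {"translation": [2.3,-30.5,0],"roll": 0}
    - {"translation": [2.3,-30.5,0],"roll": 0}
    - {"translation": [2,-30.2,0],"roll": 0}
    - {"translation": [0,0,0],"roll": 0}
    - {"translation": [0,0,0],"roll": 0}
    - {"translation": [0,0,0],"roll": 0}

```text
time: 16.87
tool_pos: [0.5146, 0.2442, 0.2296]
tool_rot: [3.141, 0.001, 0.0]
contact_force: [0.1, 0.5, -0.4]
opening: 0.0094
grip_force: 35.0
```

```bash
cat >> h.py <<'E'
def post(tag,guess):
    im,K,T=load(tag); uv=proj([*guess,.176],K,T)
    h=cv2.cvtColor(im,cv2.COLOR_BGR2HSV);m=((h[...,1]<40)&(h[...,2]>165)).astype(np.uint8);mm=np.zeros_like(m);cv2.circle(mm,tuple(int(round(x)) for x in uv),21,1,-1);m&=mm
    e=cv2.fitEllipse(cv2.convexHull(cv2.findNonZero(m)));return plane(e[0],K,T,.176).round(4),np.round(e[0],1),np.round(e[1],1)
def clipjaw(tag,p):  # grey wire / red joint of held clip
    im,K,T=load(tag); b=[x for x in blobs(im,'red',20)]; return b
E
python3 - <<'E'
from h import *
shot('wJ'); s=observe(); print(s['tool_pos'],s['tool_rot'],s['opening'],s['grip_force'])
print(post('wJ',(.6015,.2427)))
im=load('wJ')[0]; cv2.imwrite('pics/zJ.png',cv2.resize(im[0:290,130:400],None,fx=2,fy=2,interpolation=2))
g=cv2.cvtColor(im,cv2.COLOR_BGR2HSV); r=((g[...,0]<6)|(g[...,0]>172))&(g[...,1]>120)&(g[...,2]>50)
for t in('wG','wJ'):
    g=cv2.cvtColor(load(t)[0],cv2.COLOR_BGR2HSV); r=((g[...,0]<8)|(g[...,0]>170))&(g[...,1]>150)&(g[...,2]>40); r[:, :200]=0;r[:,320:]=0;r[:200]=0
    y,x=np.nonzero(r); print(t,len(x),x.mean(),y.min(),y.max(),x[y<y.min()+6].mean())
E
```

```text
[0.51472594 0.24373232 0.22978735] [ 3.14093978e+00  4.44712966e-04 -7.09166998e-04] 0.009540828712630763 34.999757409095764
(array([0.6013, 0.2425, 0.176 ]), array([258.8,  96.1]), array([32.9, 33.8]))
wG 1311 257.9214340198322 218 275 257.9185520361991
wJ 1334 258.0262368815592 217 275 258.0
```

step_arm:
  commands:
    - {"translation": [0,0.5,20],"roll": 0}
    - {"translation": [0,0,20],"roll": 0}
    - {"translation": [0,0,14],"roll": 0}
    - {"translation": [0,0,7.8],"roll": 0}
    - {"translation": [0,0,0],"roll": 0}
    - {"translation": [8,0,0],"roll": 0}
    - {"translation": [8,0,0],"roll": 0}
    - {"translation": [6,0,0],"roll": 0}
    - {"translation": [5,0,0],"roll": 0}
    - {"translation": [0,0,0],"roll": 0}

```text
time: 17.75
tool_pos: [0.5433, 0.2441, 0.1686]
tool_rot: [-3.141, -0.002, -0.001]
contact_force: [-0.8, 0.6, 0.1]
opening: 0.01
grip_force: 35.0
```

step_arm:
  commands:
    - {"translation": [4,0,0],"roll": 0}
    - {"translation": [4,0,0],"roll": 0}
    - {"translation": [4,0,0],"roll": 0}
    - {"translation": [4,0,0],"roll": 0}
    - {"translation": [0,0,0],"roll": 0}

```text
time: 18.17
tool_pos: [0.5576, 0.2439, 0.1675]
tool_rot: [3.141, 0.002, 0.0]
contact_force: [-0.1, -0.6, -0.8]
opening: 0.0098
grip_force: 35.0
```

step_arm:
  commands:
    - {"translation": [4,0,0],"roll": 0}
    - {"translation": [4,0,0],"roll": 0}
    - {"translation": [3,0,0],"roll": 0}
    - {"translation": [0,0,0],"roll": 0}
    - {"translation": [0,0,0],"roll": 0}

```text
time: 18.58
tool_pos: [0.5694, 0.2444, 0.1683]
tool_rot: [-3.141, -0.001, -0.0]
contact_force: [-0.1, -0.2, -1.0]
opening: 0.0099
grip_force: 35.0
```

step_arm:
  commands:
    - {"translation": [0,0,0],"roll": 0}
    - {"translation": [0,0,0],"roll": 0}
    - {"translation": [0,0,0],"roll": 0}
    - {"translation": [0,0,0],"roll": 0}
    - {"translation": [0,0,-20],"roll": 0}
    - {"translation": [0,0,-30],"roll": 0}
    - {"translation": [0,0,-30],"roll": 0}
  fingers: 0.4

```text
time: 19.17
tool_pos: [0.5683, 0.2441, 0.2484]
tool_rot: [3.141, 0.002, 0.0]
contact_force: [1.1, 1.3, 0.5]
opening: 0.0365
grip_force: 0.0
```

step_arm:
  commands:
    - {"translation": [-11.3,31.4,0.6],"roll": 0}
    - {"translation": [-11.3,31.4,0.6],"roll": 0}
    - {"translation": [-11.3,31.4,0.6],"roll": 0}
    - {"translation": [-11.3,31.4,0.6],"roll": 0}
    - {"translation": [-11.3,31.4,0.6],"roll": 0}
    - {"translation": [-11.3,31.4,0.6],"roll": 0}
    - {"translation": [-11.3,31.4,0.6],"roll": 0}
    - {"translation": [-11.3,31.4,0.6],"roll": 0}
    - {"translation": [-11.3,31.4,0.6],"roll": 0}
    - {"translation": [-11.3,31.4,0.6],"roll": 0}
    - {"translation": [-11.3,31.4,0.6],"roll": 0}
    - {"translation": [-11.3,31.4,0.6],"roll": 0}
    - {"translation": [-11.3,31.4,0.6],"roll": 0}
    - {"translation": [-11.3,31.4,0.6],"roll": 0}
    - {"translation": [0,0,0],"roll": 0}
    - {"translation": [0,0,0],"roll": 0}

```text
time: 20.5
tool_pos: [0.4102, -0.1966, 0.2399]
tool_rot: [3.142, -0.0, -0.004]
contact_force: [0.5, 0.3, -0.3]
opening: 0.0366
grip_force: 0.0
```

Run:
```python
from h import *
im=shot('wK')[:,:,::-1].copy(); print(observe()['tool_pos'],blobs(im,'red'))
print([(np.round(d['at'],3),round(d['confidence'],2)) for d in search_frame('wrist','clip_1_tab')])
```

```text
[ 0.41050921 -0.19553652  0.23988924] [(268, [385.6, 117.1], [374, 105, 19, 26]), (33, [1.9, 254.3], [0, 247, 6, 14])]
[(array([ 0.592, -0.251,  0.021]), 0.72), (array([ 0.59 , -0.356,  0.018]), 0.68), (array([0.645, 0.149, 0.017]), 0.47)]
```

step_arm:
  commands:
    - {"translation": [8.2,21.4,23.6],"roll": 0}
    - {"translation": [8.2,21.4,23.6],"roll": 0}
    - {"translation": [8.2,21.4,23.6],"roll": 0}
    - {"translation": [8.2,21.4,23.6],"roll": 0}
    - {"translation": [8.2,21.4,23.6],"roll": 0}
    - {"translation": [8.2,21.4,23.6],"roll": 0}
    - {"translation": [8.2,21.4,23.6],"roll": 0}
    - {"translation": [8.2,21.4,23.6],"roll": 0}
    - {"translation": [0,0,14],"roll": 0}
    - {"translation": [0,0,14],"roll": 0}
    - {"translation": [0,0,15.3],"roll": 0}
    - {"translation": [0,0,0],"roll": 0}
    - {"translation": [0,0,0],"roll": 0}

```text
time: 21.68
tool_pos: [0.4768, -0.365, 0.0072]
tool_rot: [-3.14, 0.001, 0.002]
contact_force: [0.5, -0.0, 0.8]
opening: 0.0371
grip_force: 0.0
```

step_arm:
  commands:
    - {"translation": [0,0,0],"roll": 0}
    - {"translation": [0,0,0],"roll": 0}
    - {"translation": [0,0,0],"roll": 0}
    - {"translation": [0,0,0],"roll": 0}
    - {"translation": [0,0,0],"roll": 0}
    - {"translation": [0,0,0],"roll": 0}
    - {"translation": [0,0,-25],"roll": 0}
    - {"translation": [0,0,-35],"roll": 0}
    - {"translation": [0,0,-40],"roll": 0}
    - {"translation": [0,0,0],"roll": 0}
  fingers: 0
  grip_force: 35

```text
time: 22.52
tool_pos: [0.4793, -0.3697, 0.1156]
tool_rot: [3.132, -0.01, -0.0]
contact_force: [1.7, -0.5, 0.8]
opening: 0.01
grip_force: 35.0
```

step_arm:
  commands:
    - {"translation": [0,-10,-25],"roll": 0}
    - {"translation": [-1,-30,-25],"roll": 0}
    - {"translation": [-1,-30,-25],"roll": 0}
    - {"translation": [-1,-30,-25],"roll": 0}
    - {"translation": [-1,-30,-22.3],"roll": 0}
    - {"translation": [-1,-31,0],"roll": 0}
    - {"translation": [-1,-31,0],"roll": 0}
    - {"translation": [-1,-31,0],"roll": 0}
    - {"translation": [-1,-31,0],"roll": 0}
    - {"translation": [-1,-31,0],"roll": 0}
    - {"translation": [-1,-31,0],"roll": 0}
    - {"translation": [-1,-31,0],"roll": 0}
    - {"translation": [-1,-31,0],"roll": 0}
    - {"translation": [-1,-31,0],"roll": 0}
    - {"translation": [-1,-31,0],"roll": 0}
    - {"translation": [-1,-31,0],"roll": 0}
    - {"translation": [-1,-31,0],"roll": 0}
    - {"translation": [-1,-31,0],"roll": 0}
    - {"translation": [-1,-31,0],"roll": 0}
    - {"translation": [-1,-31,0],"roll": 0}

```text
time: 24.18
tool_pos: [0.4569, 0.2298, 0.23]
tool_rot: [3.142, -0.0, -0.0]
contact_force: [0.3, -0.8, -0.2]
opening: 0.0098
grip_force: 35.0
```

step_arm:
  commands:
    - {"translation": [-2,-31,0],"roll": 0}
    - {"translation": [-2,-31,0],"roll": 0}
    - {"translation": [-2,-31,0],"roll": 0}
    - {"translation": [-2,-31,0],"roll": 0}
    - {"translation": [0,-21,0],"roll": 0}
    - {"translation": [0,0,0],"roll": 0}
    - {"translation": [0,0,0],"roll": 0}
    - {"translation": [0,0,0],"roll": 0}

```text
time: 24.85
tool_pos: [0.4492, 0.3726, 0.2297]
tool_rot: [3.141, 0.0, -0.0]
contact_force: [-0.2, 0.2, -1.6]
opening: 0.0098
grip_force: 35.0
```

Run:
```python
from h import *
shot('wL'); s=observe(); print(s['tool_pos'],s['tool_rot'],s['opening'],s['grip_force'])
print(post('wL',(.5357,.372)))
for t in('wG','wJ','wL'):
    g=cv2.cvtColor(load(t)[0],cv2.COLOR_BGR2HSV); r=((g[...,0]<8)|(g[...,0]>170))&(g[...,1]>150)&(g[...,2]>40); r[:, :200]=0;r[:,320:]=0;r[:200]=0
    y,x=np.nonzero(r); print(t,len(x),x.mean(),y.min(),y.max(),x[y<y.min()+6].mean())
```

```text
[0.44930584 0.37231534 0.22985167] [ 3.14086126e+00  2.98555048e-04 -8.61080925e-04] 0.009917736710472583 34.999812841415405
(array([0.5354, 0.3716, 0.176 ]), array([257.8,  96.6]), array([33. , 33.8]))
wG 1311 257.9214340198322 218 275 257.9185520361991
wJ 1334 258.0262368815592 217 275 258.0
wL 1453 258.91534755677907 217 324 258.0
```

step_arm:
  commands:
    - {"translation": [0,0,20],"roll": 0}
    - {"translation": [0,0,20],"roll": 0}
    - {"translation": [0,0,14],"roll": 0}
    - {"translation": [0,0,7.8],"roll": 0}
    - {"translation": [0,0,0],"roll": 0}
    - {"translation": [8,0,0],"roll": 0}
    - {"translation": [8,0,0],"roll": 0}
    - {"translation": [6,0,0],"roll": 0}
    - {"translation": [5,0,0],"roll": 0}
    - {"translation": [0,0,0],"roll": 0}

```text
time: 25.73
tool_pos: [0.4778, 0.3733, 0.1686]
tool_rot: [-3.141, -0.001, -0.001]
contact_force: [0.3, -0.1, -1.3]
opening: 0.0097
grip_force: 35.0
```

step_arm:
  commands:
    - {"translation": [4,0,0],"roll": 0}
    - {"translation": [4,0,0],"roll": 0}
    - {"translation": [4,0,0],"roll": 0}
    - {"translation": [4,0,0],"roll": 0}
    - {"translation": [0,0,0],"roll": 0}

```text
time: 26.15
tool_pos: [0.4919, 0.3731, 0.1675]
tool_rot: [3.14, 0.002, 0.0]
contact_force: [0.4, -1.5, -1.2]
opening: 0.0095
grip_force: 35.0
```

step_arm:
  commands:
    - {"translation": [4,0,0],"roll": 0}
    - {"translation": [4,0,0],"roll": 0}
    - {"translation": [2.5,0,0],"roll": 0}
    - {"translation": [0,0,0],"roll": 0}
    - {"translation": [0,0,0],"roll": 0}

```text
time: 26.57
tool_pos: [0.5033, 0.3736, 0.1684]
tool_rot: [-3.141, -0.001, -0.0]
contact_force: [-0.3, -0.2, -0.5]
opening: 0.0101
grip_force: 35.0
```

step_arm:
  commands:
    - {"translation": [0,0,0],"roll": 0}
    - {"translation": [0,0,0],"roll": 0}
    - {"translation": [0,0,0],"roll": 0}
    - {"translation": [0,0,0],"roll": 0}
    - {"translation": [0,0,-20],"roll": 0}
    - {"translation": [-10,0,-30],"roll": 0}
    - {"translation": [-25,20,-30],"roll": 0}
    - {"translation": [-25,25,-20],"roll": 0}
    - {"translation": [-25,25,-20],"roll": 0}
    - {"translation": [-25,25,0],"roll": 0}
    - {"translation": [0,0,0],"roll": 0}
    - {"translation": [0,0,0],"roll": 0}
  fingers: 0.4

```text
time: 27.57
tool_pos: [0.3932, 0.2788, 0.2877]
tool_rot: [-3.141, -0.002, -0.001]
contact_force: [0.3, 0.3, 0.2]
opening: 0.0363
grip_force: 0.0
```

Run:
```python
from h import *
im=shot('wM')[:,:,::-1]; s=observe(); print(s['tool_pos'],s['tool_rot'],s['opening'],s['grip_force'])
cv2.imwrite('pics/zM.png',cv2.resize(im[0:200,0:400],None,fx=2,fy=2,interpolation=2))
```

```text
[0.39417792 0.27945559 0.28733973] [-3.14071728e+00 -1.76570984e-03 -3.93061514e-04] 0.03646154705511192 0.0
```

View pics/zM.png

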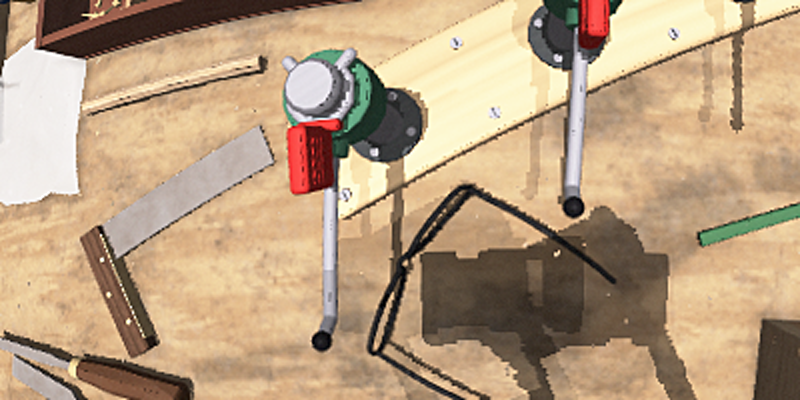

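All clips are on: post 1's tab is at (310,155), post 2's at (595,20), and the rods are still folded. Now I swing the arms with closed fingers, arm 1 first.

step_arm:
  commands:
    - {"translation": [8.7,-30.4,7.6],"roll": 0}
    - {"translation": [8.7,-30.4,7.6],"roll": 0}
    - {"translation": [8.7,-30.4,7.6],"roll": 0}
    - {"translation": [8.7,-30.4,7.6],"roll": 0}
    - {"translation": [8.7,-30.4,7.6],"roll": 0}
    - {"translation": [0,0,28],"roll": 0}
    - {"translation": [0,0,28],"roll": 0}
    - {"translation": [0,0,28],"roll": 0}
    - {"translation": [0,0,28],"roll": 0}
    - {"translation": [0,0,0],"roll": 0}
  fingers: 0

```text
time: 28.45
tool_pos: [0.4353, 0.4302, 0.1295]
tool_rot: [3.134, 0.009, 0.0]
contact_force: [-0.9, 0.1, -0.8]
opening: 0.0004
grip_force: 0.0
```

step_arm:
  commands:
    - {"translation": [0.7,5,0],"roll": 0}
    - {"translation": [0.7,5,0],"roll": 0}
    - {"translation": [0.7,5,0],"roll": 0}
    - {"translation": [0.7,5,0],"roll": 0}
    - {"translation": [0.7,5,0],"roll": 0}
    - {"translation": [0.7,5,0],"roll": 0}
    - {"translation": [0.7,5,0],"roll": 0}
    - {"translation": [0.7,5,0],"roll": 0}
    - {"translation": [0.7,5,0],"roll": 0}

```text
time: 29.2
tool_pos: [0.4438, 0.3861, 0.1369]
tool_rot: [-3.141, -0.0, -0.0]
contact_force: [-1.2, 1.8, 0.9]
opening: 0.0005
grip_force: 1.0
```

step_arm:
  commands:
    - {"translation": [0.7,5,0],"roll": 0}
    - {"translation": [0.7,5,0],"roll": 0}
    - {"translation": [0.7,5,0],"roll": 0}
    - {"translation": [0.7,5,0],"roll": 0}
    - {"translation": [0.7,5,0],"roll": 0}
    - {"translation": [0,5,0],"roll": 0}
    - {"translation": [0,0,0],"roll": 0}

```text
time: 29.78
tool_pos: [0.4481, 0.3555, 0.1369]
tool_rot: [3.142, -0.001, -0.001]
contact_force: [0.9, 1.5, 1.1]
opening: 0.0002
grip_force: 0.7
```

step_arm:
  commands:
    - {"translation": [0,-20,0],"roll": 0}
    - {"translation": [0,0,-28],"roll": 0}
    - {"translation": [0,0,-28],"roll": 0}
    - {"translation": [0,0,-28],"roll": 0}
    - {"translation": [0,0,-28],"roll": 0}
    - {"translation": [0,0,0],"roll": 0}

```text
time: 30.28
tool_pos: [0.4494, 0.3773, 0.2545]
tool_rot: [-3.137, -0.009, -0.0]
contact_force: [1.2, -0.1, 0.6]
opening: 0.0004
grip_force: 0.0
```

step_arm:
  commands:
    - {"translation": [18.7,24.6,0],"roll": 0}
    - {"translation": [18.7,24.6,0],"roll": 0}
    - {"translation": [18.7,24.6,0],"roll": 0}
    - {"translation": [0,0,0],"roll": 0}
    - {"translation": [0,0,30],"roll": 0}
    - {"translation": [0,0,30],"roll": 0}
    - {"translation": [0,0,25],"roll": 0}
    - {"translation": [0,0,15],"roll": 0}
    - {"translation": [0,0,8],"roll": 0}
    - {"translation": [0,0,4],"roll": 0}
    - {"translation": [0,0,0],"roll": 0}

```text
time: 31.2
tool_pos: [0.5032, 0.3025, 0.1361]
tool_rot: [3.141, 0.001, 0.0]
contact_force: [-0.1, 0.0, 0.1]
opening: 0.0008
grip_force: 0.0
```

step_arm:
  commands:
    - {"translation": [0.7,5,0],"roll": 0}
    - {"translation": [0.7,5,0],"roll": 0}
    - {"translation": [0.7,5,0],"roll": 0}
    - {"translation": [0.7,5,0],"roll": 0}
    - {"translation": [0.7,5,0],"roll": 0}
    - {"translation": [0.7,5,0],"roll": 0}
    - {"translation": [0.7,5,0],"roll": 0}
    - {"translation": [0.7,5,0],"roll": 0}
    - {"translation": [0.7,5,0],"roll": 0}
    - {"translation": [0.7,5,0],"roll": 0}
    - {"translation": [0.7,5,0],"roll": 0}
    - {"translation": [0.7,5,0],"roll": 0}
    - {"translation": [0.7,5,0],"roll": 0}
    - {"translation": [0.7,5,0],"roll": 0}
    - {"translation": [0,5,0],"roll": 0}
    - {"translation": [0,0,0],"roll": 0}

```text
time: 32.53
tool_pos: [0.5139, 0.2267, 0.1369]
tool_rot: [3.141, -0.001, -0.001]
contact_force: [0.9, 1.3, 2.0]
opening: 0.0002
grip_force: 0.7
```

step_arm:
  commands:
    - {"translation": [0,-20,0],"roll": 0}
    - {"translation": [0,0,-28],"roll": 0}
    - {"translation": [0,0,-28],"roll": 0}
    - {"translation": [0,0,-28],"roll": 0}
    - {"translation": [0,0,-28],"roll": 0}
    - {"translation": [18.7,24.6,0],"roll": 0}
    - {"translation": [18.7,24.6,0],"roll": 0}
    - {"translation": [18.7,24.6,0],"roll": 0}
    - {"translation": [0,0,0],"roll": 0}
    - {"translation": [0,0,30],"roll": 0}
    - {"translation": [0,0,30],"roll": 0}
    - {"translation": [0,0,25],"roll": 0}
    - {"translation": [0,0,15],"roll": 0}
    - {"translation": [0,0,8],"roll": 0}
    - {"translation": [0,0,4],"roll": 0}
    - {"translation": [0,0,0],"roll": 0}

```text
time: 33.87
tool_pos: [0.5692, 0.1738, 0.1363]
tool_rot: [3.141, 0.001, 0.0]
contact_force: [0.3, -0.3, -0.1]
opening: 0.0006
grip_force: 0.0
```

step_arm:
  commands:
    - {"translation": [0.7,5,0],"roll": 0}
    - {"translation": [0.7,5,0],"roll": 0}
    - {"translation": [0.7,5,0],"roll": 0}
    - {"translation": [0.7,5,0],"roll": 0}
    - {"translation": [0.7,5,0],"roll": 0}
    - {"translation": [0.7,5,0],"roll": 0}
    - {"translation": [0.7,5,0],"roll": 0}
    - {"translation": [0.7,5,0],"roll": 0}
    - {"translation": [0.7,5,0],"roll": 0}
    - {"translation": [0.7,5,0],"roll": 0}
    - {"translation": [0.7,5,0],"roll": 0}
    - {"translation": [0.7,5,0],"roll": 0}
    - {"translation": [0.7,5,0],"roll": 0}
    - {"translation": [0.7,5,0],"roll": 0}
    - {"translation": [0,5,0],"roll": 0}
    - {"translation": [0,0,0],"roll": 0}

```text
time: 35.2
tool_pos: [0.5798, 0.0977, 0.1369]
tool_rot: [3.141, -0.002, -0.001]
contact_force: [0.2, 0.3, 0.7]
opening: 0.0004
grip_force: 0.6
```

step_arm:
  commands:
    - {"translation": [0,-20,0],"roll": 0}
    - {"translation": [0,0,-28],"roll": 0}
    - {"translation": [0,0,-28],"roll": 0}
    - {"translation": [0,0,-28],"roll": 0}
    - {"translation": [0,0,-28],"roll": 0}
    - {"translation": [-30,0,-15],"roll": 0}
    - {"translation": [-30,0,-15],"roll": 0}
    - {"translation": [-30,0,-15],"roll": 0}
    - {"translation": [-30,0,-5],"roll": 0}
    - {"translation": [0,0,0],"roll": 0}
    - {"translation": [0,0,0],"roll": 0}

```text
time: 36.12
tool_pos: [0.4586, 0.1187, 0.2997]
tool_rot: [3.141, -0.003, 0.0]
contact_force: [1.0, -0.1, 0.2]
opening: 0.0003
grip_force: 0.0
```

```bash
cat >> h.py <<'E'
def dark(im,uv,r=14):
    s=im.astype(int).sum(2);m=(s<130).astype(np.uint8);mm=np.zeros_like(m);cv2.circle(mm,tuple(int(round(x)) for x in uv),r,1,-1);m&=mm
    n,l,st,c=cv2.connectedComponentsWithStats(m)
    return sorted([(int(st[i,4]),c[i].round(1).tolist(),st[i,2:4].tolist()) for i in range(1,n)],reverse=True)[:3]
P=np.array([[.5355,.372],[.6013,.2425],[.6671,.1132]])
F=np.array([-.891,-.453])
E
python3 - <<'E'
from h import *
shot('wN'); im,K,T=load('wN'); s=observe(); print(s['tool_pos'],s['opening'])
for p in P:
    uv=proj([*(p+F*.128),.157],K,T); 
    for d in dark(im,uv):
        b=plane(d[1],K,T,.157)[:2]-p; print(uv.round(0),d,'swing',(np.arctan2(b[1],b[0])-np.arctan2(F[1],F[0])).round(3),np.hypot(*b).round(4))
cv2.imwrite('pics/zN.png',im)
E
```

```text
[0.45943745 0.11859734 0.2990732 ] 0.00015499789273873692
[ 96. 212.] (45, [103.0, 208.7], [11, 18]) swing 0.097 0.1297
[ 96. 212.] (45, [88.3, 215.3], [7, 8]) swing -0.101 0.1271
[194. 155.] (40, [183.2, 159.3], [6, 10]) swing -0.096 0.1272
[320.  91.] (22, [308.6, 95.3], [4, 8]) swing -0.097 0.1273
```

View pics/zN.png

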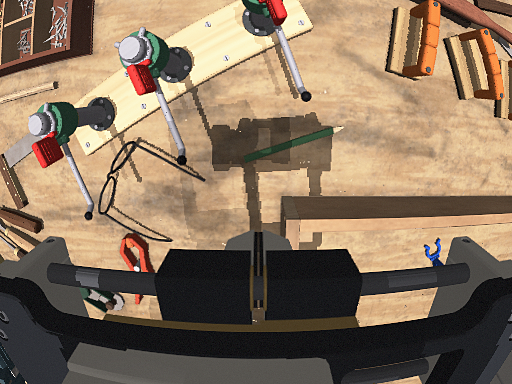

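The arms sit at about -0.10 rad, well inside the limits. Balls are at (88,215), (183,159) and (308,95), and all three clips are on. Next, measure the blocks.

step_arm:
  commands:
    - {"translation": [3.9,31.6,2.7],"roll": 0}
    - {"translation": [3.9,31.6,2.7],"roll": 0}
    - {"translation": [3.9,31.6,2.7],"roll": 0}
    - {"translation": [3.9,31.6,2.7],"roll": 0}
    - {"translation": [3.9,31.6,2.7],"roll": 0}
    - {"translation": [3.9,31.6,2.7],"roll": 0}
    - {"translation": [3.9,31.6,2.7],"roll": 0}
    - {"translation": [3.9,31.6,2.7],"roll": 0}
    - {"translation": [3.9,31.6,2.7],"roll": 0}
    - {"translation": [3.9,31.6,2.7],"roll": 0}
    - {"translation": [3.9,31.6,2.7],"roll": 0}
    - {"translation": [0,0,0],"roll": 0}
    - {"translation": [0,0,0],"roll": 0}
  fingers: 0.6

```text
time: 37.25
tool_pos: [0.5022, -0.2308, 0.2671]
tool_rot: [-3.14, 0.002, -0.003]
contact_force: [-0.7, 0.6, -0.3]
opening: 0.0551
grip_force: 0.0
```

Run:
```python
from h import *
shot('wO'); im,K,T=load('wO'); s=observe(); print(s['tool_pos'],s['opening'])
print([(np.round(d['at'],3),round(d['confidence'],2)) for d in search_frame('wrist','push_block_1_handle')])
cv2.imwrite('pics/zO.png',cv2.resize(im[0:220,90:420],None,fx=2.4,fy=2.4,interpolation=2))
```

```text
[ 0.50218014 -0.22948885  0.26764045] 0.05497310882315735
[(array([ 0.606, -0.356,  0.02 ]), 0.98)]
```

View pics/zO.png

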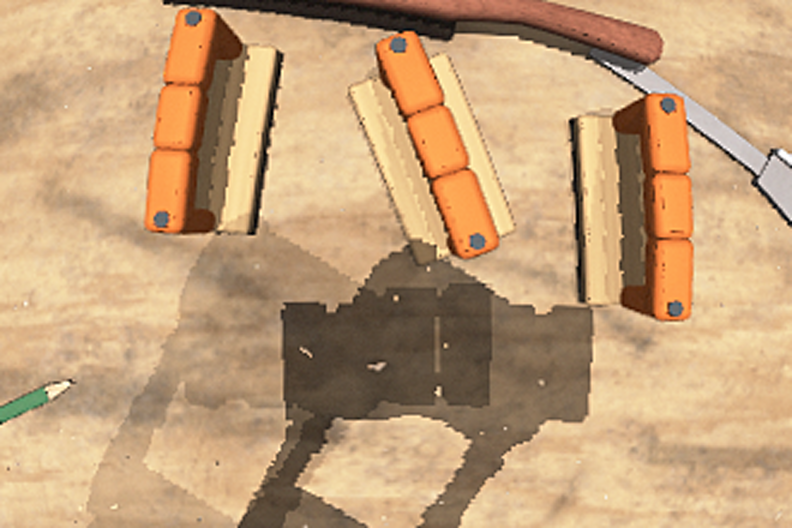

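The crop of O shows the blocks' top screws at L (193,18)/(161,219), M (399,45)/(477,241) and R (668,105)/(675,309).

Run:
```python
from h import *
im,K,T=load('wO'); t=lambda q:(q[0]/2.4+89.7,q[1]/2.4-.3)
for n,a,b in[('L',(193,18),(161,219)),('M',(399,45),(477,241)),('R',(668,105),(675,309))]:
    A,B=[plane(t(q),K,T,.089)[:2] for q in(a,b)]; d=A-B
    print(n,((A+B)/2).round(4),'len',np.hypot(*d).round(4),'yaw',np.arctan2(d[1],d[0]).round(3))
```

```text
L [ 0.6507 -0.1238] len 0.1011 yaw -0.162
M [ 0.6329 -0.2479] len 0.1008 yaw 0.364
R [ 0.6073 -0.3619] len 0.1012 yaw 0.061
```

step_arm:
  commands:
    - {"translation": [0,-30,0],"roll": 0}
    - {"translation": [0,-30,0],"roll": 0}
    - {"translation": [0,-20,0],"roll": 0}
    - {"translation": [0,0,0],"roll": 0}
    - {"translation": [0,0,0],"roll": 0}

```text
time: 37.77
tool_pos: [0.5022, -0.147, 0.2695]
tool_rot: [3.141, -0.001, 0.004]
contact_force: [0.5, -0.0, 0.4]
opening: 0.0551
grip_force: 0.0
```

Run:
```python
from h import *
shot('wP'); im,K,T=load('wP'); im0,K0,T0=load('wO')
print(observe()['tool_pos'])
t=lambda q:(q[0]/2.4+89.7,q[1]/2.4-.3)
# refine screws as dark-grey blobs in both views and triangulate
def screw(im,uv,r=8):
    h=cv2.cvtColor(im,cv2.COLOR_BGR2HSV); H,S,V=[h[...,i].astype(int) for i in range(3)]
    m=((S<140)&(V<170)).astype(np.uint8); mm=np.zeros_like(m);cv2.circle(mm,tuple(int(round(x)) for x in uv),r,1,-1);m&=mm
    n,l,st,c=cv2.connectedComponentsWithStats(m)
    if n<2: return None,0
    i=min((k for k in range(1,n) if st[k,4]>6),key=lambda k:np.hypot(*(c[k]-uv)),default=None)
    return (c[i],st[i,4]) if i else (None,0)
for n,a,b in[('L',(193,18),(161,219)),('M',(399,45),(477,241)),('R',(668,105),(675,309))]:
    pts=[]
    for q in(a,b):
        u0,_=screw(im0,t(q),6); 
        if u0 is None: u0=np.array(t(q))
        u1,ar=screw(im,proj(plane(u0,K0,T0,.089),K,T),8)
        if u1 is None: print(n,'lost');continue
        X,e=tri([(u0,K0,T0),(u1,K,T)]); pts.append(X); print(n,X.round(4),ar,e)
    if len(pts)==2: d=pts[0]-pts[1]; print(n,((pts[0]+pts[1])/2).round(4),np.arctan2(d[1],d[0]).round(3),np.hypot(*d[:2]).round(4))
```

```text
[ 0.502228   -0.14803762  0.26935299]
L [ 0.7016 -0.1309  0.0866] 31 [[-0.0, -0.1], [0.0, 0.1]]
L [ 0.6009 -0.1147  0.0865] 34 [[-0.0, -0.0], [0.0, 0.0]]
L [ 0.6513 -0.1228  0.0866] -0.16 0.102
M [ 0.6814 -0.2297  0.0852] 32 [[-0.0, -0.1], [-0.0, 0.1]]
M [ 0.5857 -0.2663  0.0851] 29 [[-0.0, 0.0], [0.0, -0.0]]
M [ 0.6335 -0.248   0.0851] 0.366 0.1024
R [ 0.6586 -0.3598  0.0863] 22 [[0.0, -0.0], [-0.0, 0.0]]
R [ 0.5569 -0.3664  0.0861] 25 [[0.0, -0.0], [-0.0, 0.0]]
R [ 0.6078 -0.3631  0.0862] 0.064 0.102
```

step_arm:
  commands:
    - {"translation": [21.8,-5,25.1],"roll": 0}
    - {"translation": [21.8,-5,25.1],"roll": 0}
    - {"translation": [21.8,-5,25.1],"roll": 0}
    - {"translation": [21.8,-5,25.1],"roll": 0}
    - {"translation": [21.8,-5,25.1],"roll": 0}
    - {"translation": [21.8,-5,25.1],"roll": 0}
    - {"translation": [0,0,0],"roll": 0.08}
    - {"translation": [0,0,0],"roll": 0.081}
    - {"translation": [0,0,20],"roll": 0}
    - {"translation": [0,0,18],"roll": 0}
    - {"translation": [0,0,10],"roll": 0}
    - {"translation": [0,0,4],"roll": 0}
    - {"translation": [0,0,0],"roll": 0}
    - {"translation": [0,0,0],"roll": 0}

```text
time: 38.98
tool_pos: [0.6332, -0.1193, 0.0669]
tool_rot: [3.141, -0.001, -0.161]
contact_force: [-0.1, -0.0, 0.3]
opening: 0.0552
grip_force: 0.0
```

step_arm:
  commands:
    - {"translation": [0,0,0],"roll": 0}
    - {"translation": [0,0,0],"roll": 0}
    - {"translation": [0,0,0],"roll": 0}
    - {"translation": [0,0,0],"roll": 0}
    - {"translation": [0,0,0],"roll": 0}
    - {"translation": [0,0,0],"roll": 0}
    - {"translation": [0,0,-25],"roll": 0}
    - {"translation": [0,0,-35],"roll": 0}
    - {"translation": [0,0,-35],"roll": 0}
    - {"translation": [0,0,-25],"roll": 0}
    - {"translation": [0,0,-12],"roll": 0}
    - {"translation": [0,0,0],"roll": 0}
    - {"translation": [0,0,0],"roll": 0}
  fingers: 0
  grip_force: 45

```text
time: 40.07
tool_pos: [0.6325, -0.1187, 0.198]
tool_rot: [3.142, 0.0, -0.161]
contact_force: [-0.6, -0.2, -3.8]
opening: 0.0218
grip_force: 45.0
```

step_arm:
  commands:
    - {"translation": [0,0,0],"roll": -0.1237}
    - {"translation": [0,0,0],"roll": -0.1237}
    - {"translation": [0,0,0],"roll": -0.1237}
    - {"translation": [0,0,0],"roll": -0.1237}
    - {"translation": [0,0,0],"roll": -0.1237}
    - {"translation": [0,0,0],"roll": -0.1237}
    - {"translation": [0,0,0],"roll": -0.1237}
    - {"translation": [0,0,0],"roll": -0.1237}
    - {"translation": [0,0,0],"roll": -0.1237}
    - {"translation": [0,0,0],"roll": -0.1237}
    - {"translation": [0,0,0],"roll": -0.1237}
    - {"translation": [0,0,0],"roll": -0.1237}
    - {"translation": [0,0,0],"roll": -0.1237}
    - {"translation": [0,0,0],"roll": -0.1237}
    - {"translation": [0,0,0],"roll": -0.1237}
    - {"translation": [0,0,0],"roll": -0.1237}
    - {"translation": [0,0,0],"roll": -0.1237}
    - {"translation": [0,0,0],"roll": 0}
    - {"translation": [0,0,0],"roll": 0}

```text
time: 41.65
tool_pos: [0.632, -0.1186, 0.1963]
tool_rot: [-3.139, -0.002, 1.938]
contact_force: [0.6, 0.3, -3.2]
opening: 0.0215
grip_force: 45.0
```

step_arm:
  commands:
    - {"translation": [13.6,-27.1,0],"roll": 0}
    - {"translation": [13.6,-27.1,0],"roll": 0}
    - {"translation": [13.6,-27.1,0],"roll": 0}
    - {"translation": [13.6,-27.1,0],"roll": 0}
    - {"translation": [13.6,-27.1,0],"roll": 0}
    - {"translation": [13.6,-27.1,0],"roll": 0}
    - {"translation": [13.6,-27.1,0],"roll": 0}
    - {"translation": [15,0,0],"roll": 0}
    - {"translation": [31,8,0],"roll": 0}
    - {"translation": [31,8,0],"roll": 0}
    - {"translation": [31,8,0],"roll": 0}
    - {"translation": [31,8,0],"roll": 0}
    - {"translation": [31,8,0],"roll": 0}
    - {"translation": [31,8,0],"roll": 0}
    - {"translation": [31,8,0],"roll": 0}
    - {"translation": [31,8,0],"roll": 0}

```text
time: 42.98
tool_pos: [0.3849, 0.1708, 0.198]
tool_rot: [-3.141, 0.0, 1.938]
contact_force: [1.4, 0.1, -2.6]
opening: 0.0217
grip_force: 45.0
```

step_arm:
  commands:
    - {"translation": [31,8,0],"roll": 0}
    - {"translation": [31,8,0],"roll": 0}
    - {"translation": [31,8,0],"roll": 0}
    - {"translation": [22,12.5,0],"roll": 0}
    - {"translation": [0,0,15],"roll": 0}
    - {"translation": [0,0,10],"roll": 0}
    - {"translation": [0,0,4],"roll": 0}
    - {"translation": [0,0,0],"roll": 0}
    - {"translation": [0,0,0],"roll": 0}

```text
time: 43.73
tool_pos: [0.378, 0.2896, 0.1693]
tool_rot: [-3.141, 0.0, 1.94]
contact_force: [-0.7, 0.6, -1.6]
opening: 0.0218
grip_force: 45.0
```

Run:
```python
from h import *
shot('wQ'); im,K,T=load('wQ'); s=observe(); print(s['tool_pos'],s['tool_rot'],s['opening'],s['qpos'].round(2),s['contact_force'])
yaw=s['tool_rot'][2]; print('hang delta tool', [(np.array([[np.cos(yaw),np.sin(yaw)],[np.sin(yaw),-np.cos(yaw)]])@(np.array([.4467,.3161])-s['tool_pos'][:2])*1000).round(1)])
for q in [(.4395,.3347,.140),(.4125,.3237,.157)]: print(proj(q,K,T).round(0))
cv2.imwrite('pics/zQ.png',im)
```

```text
[0.37832361 0.2896649  0.16973133] [3.14111495e+00 2.94803433e-05 1.94009899e+00] 0.021839400763367607 [ 0.49  0.31  1.74 -0.    1.09  0.12] [-0.35779336  0.0893672  -1.63886671]
hang delta tool [array([-0. , 73.3])]
[365. 197.]
[331. 207.]
```

step_arm:
  commands:
    - {"translation": [0,12,0],"roll": 0}
    - {"translation": [0,15,0],"roll": 0}
    - {"translation": [0,15,0],"roll": 0}
    - {"translation": [0,15,0],"roll": 0}
    - {"translation": [0,10,0],"roll": 0}
    - {"translation": [0,6,0],"roll": 0}
    - {"translation": [0,0,0],"roll": 0}

```text
time: 44.37
tool_pos: [0.4473, 0.3164, 0.1698]
tool_rot: [3.14, -0.0, 1.94]
contact_force: [-0.4, 0.1, -2.3]
opening: 0.0217
grip_force: 45.0
```

step_arm:
  commands:
    - {"translation": [0,0,7],"roll": 0}
    - {"translation": [0,0,7],"roll": 0}
    - {"translation": [0,0,5],"roll": 0}
    - {"translation": [0,0,3],"roll": 0}
    - {"translation": [0,0,2],"roll": 0}
    - {"translation": [0,0,0],"roll": 0}
    - {"translation": [0,0,0],"roll": 0}

```text
time: 44.95
tool_pos: [0.446, 0.3163, 0.1454]
tool_rot: [-3.142, 0.0, 1.942]
contact_force: [0.6, 0.4, -3.0]
opening: 0.0222
grip_force: 45.0
```

step_arm:
  commands:
    - {"translation": [0,0,1.5],"roll": 0}
    - {"translation": [0,0,0],"roll": 0}
    - {"translation": [0,0,0],"roll": 0}
    - {"translation": [0,0,0],"roll": 0}

```text
time: 45.28
tool_pos: [0.4462, 0.3164, 0.144]
tool_rot: [3.141, 0.0, 1.942]
contact_force: [0.7, 0.2, -2.3]
opening: 0.0217
grip_force: 45.0
```

step_arm:
  commands:
    - {"translation": [0,0,0.5],"roll": 0}
    - {"translation": [0,0,0],"roll": 0}
    - {"translation": [0,0,0],"roll": 0}
    - {"translation": [0,0,0],"roll": 0}
    - {"translation": [0,0,0],"roll": 0}
    - {"translation": [0,0,-10],"roll": 0}
    - {"translation": [0,0,-20],"roll": 0}
    - {"translation": [0,0,-30],"roll": 0}
    - {"translation": [0,-20,-30],"roll": 0}
    - {"translation": [0,-30,-20],"roll": 0}
    - {"translation": [0,-30,0],"roll": 0}
    - {"translation": [0,0,0],"roll": 0}
    - {"translation": [0,0,0],"roll": 0}
  fingers: 0.5

```text
time: 46.37
tool_pos: [0.3709, 0.2872, 0.2548]
tool_rot: [3.139, -0.0, 1.942]
contact_force: [0.1, -0.6, 0.3]
opening: 0.0457
grip_force: 0.0
```

Run:
```python
from h import *
shot('wR'); im,K,T=load('wR'); s=observe(); print(s['tool_pos'],s['tool_rot'],s['opening'])
t=read_camera('side')[:,:,::-1]
cv2.imwrite('pics/zR.png',np.hstack([im,cv2.resize(t[110:220,220:350],(325,275))]  if 0 else [im[:,:475],cv2.copyMakeBorder(cv2.resize(t[110:220,220:350],(325,275)),0,109,0,0,0)]))
print([(np.round(d['at'],3),round(d['confidence'],2)) for d in search_frame('wrist','push_block_1_handle')])
h=cv2.cvtColor(im,cv2.COLOR_BGR2HSV);print(blobs(im,'orange',30))
print('expected bar centre px',proj([*(P[0]+.103*np.array([-.932,-.362])),.166],K,T))
```

```text
[0.37179395 0.28748235 0.25433255] [ 3.13954826e+00 -1.27476677e-04  1.94208680e+00] 0.045883947475382506
[]
[(35, [339.6, 128.9], [338, 116, 4, 25]), (31, [353.9, 162.5], [347, 159, 12, 11]), (122, [342.1, 223.9], [331, 216, 20, 16])]
expected bar centre px [350.33636152 176.24178235]
```

View pics/zR.png

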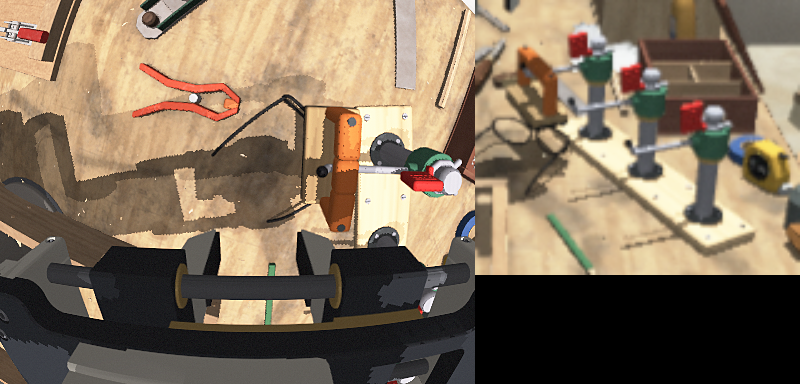

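The picture shows the first block hanging level on arm 1, with its bar at (345,170) and the ball at (322,172). Next, block M goes to arm 2.

step_arm:
  commands:
    - {"translation": [0,0,0],"roll": 0.1213}
    - {"translation": [0,0,0],"roll": 0.1213}
    - {"translation": [0,0,0],"roll": 0.1213}
    - {"translation": [0,0,0],"roll": 0.1213}
    - {"translation": [0,0,0],"roll": 0.1213}
    - {"translation": [0,0,0],"roll": 0.1213}
    - {"translation": [0,0,0],"roll": 0.1213}
    - {"translation": [0,0,0],"roll": 0.1213}
    - {"translation": [0,0,0],"roll": 0.1213}
    - {"translation": [0,0,0],"roll": 0.1213}
    - {"translation": [0,0,0],"roll": 0.1213}
    - {"translation": [0,0,0],"roll": 0.1213}
    - {"translation": [0,0,0],"roll": 0.1213}
    - {"translation": [0,0,0],"roll": 0}
    - {"translation": [0,0,0],"roll": 0}

```text
time: 47.77
tool_pos: [0.3721, 0.2874, 0.2529]
tool_rot: [3.141, 0.001, 0.368]
contact_force: [-0.4, -0.3, 0.3]
opening: 0.0459
grip_force: 0.0
```

step_arm:
  commands:
    - {"translation": [1.7,29.6,0],"roll": 0}
    - {"translation": [1.7,29.6,0],"roll": 0}
    - {"translation": [1.7,29.6,0],"roll": 0}
    - {"translation": [1.7,29.6,0],"roll": 0}
    - {"translation": [1.7,29.6,0],"roll": 0}
    - {"translation": [1.7,29.6,0],"roll": 0}
    - {"translation": [1.7,29.6,0],"roll": 0}
    - {"translation": [1.7,29.6,0],"roll": 0}
    - {"translation": [1.7,29.6,0],"roll": 0}
    - {"translation": [1.7,29.6,0],"roll": 0}
    - {"translation": [1.7,29.7,0],"roll": 0}
    - {"translation": [1.7,29.7,0],"roll": 0}
    - {"translation": [1.7,29.7,0],"roll": 0}
    - {"translation": [1.7,29.7,0],"roll": 0}
    - {"translation": [1.7,29.7,15],"roll": 0}
    - {"translation": [1.7,29.7,15],"roll": 0}
    - {"translation": [1.7,29.7,15],"roll": 0}
    - {"translation": [1.7,29.7,15],"roll": 0}
    - {"translation": [1.7,29.7,15],"roll": 0}
    - {"translation": [1.7,29.7,15],"roll": 0}

```text
time: 49.43
tool_pos: [0.6155, -0.2562, 0.162]
tool_rot: [-3.141, 0.0, 0.369]
contact_force: [0.7, 0.3, 0.3]
opening: 0.0459
grip_force: 0.0
```

Run:
```python
from h import *
s=observe(); yaw=s['tool_rot'][2]; print(s['tool_pos'],yaw,(np.array([[np.cos(yaw),np.sin(yaw)],[np.sin(yaw),-np.cos(yaw)]])@(np.array([.6145,-.2551])-s['tool_pos'][:2])*1000).round(1))
```

```text
[ 0.61548625 -0.25615197  0.16200742] 0.3689283250951789 [-0.5 -1.3]
```

step_arm:
  commands:
    - {"translation": [-0.3,-0.8,25],"roll": 0}
    - {"translation": [0,0,25],"roll": 0}
    - {"translation": [0,0,25],"roll": 0}
    - {"translation": [0,0,14],"roll": 0}
    - {"translation": [0,0,8],"roll": 0}
    - {"translation": [0,0,0],"roll": 0}
    - {"translation": [0,0,0],"roll": 0}

```text
time: 50.02
tool_pos: [0.6147, -0.2541, 0.0665]
tool_rot: [3.141, -0.0, 0.367]
contact_force: [-0.1, -0.2, 0.6]
opening: 0.0455
grip_force: 0.0
```

step_arm:
  commands:
    - {"translation": [0,0,0],"roll": 0}
    - {"translation": [0,0,0],"roll": 0}
    - {"translation": [0,0,0],"roll": 0}
    - {"translation": [0,0,0],"roll": 0}
    - {"translation": [0,0,0],"roll": 0}
    - {"translation": [0,0,0],"roll": 0}
    - {"translation": [0,0,-25],"roll": 0}
    - {"translation": [0,0,-35],"roll": 0}
    - {"translation": [0,0,-35],"roll": 0}
    - {"translation": [0,0,-25],"roll": 0}
    - {"translation": [0,0,-12],"roll": 0}
    - {"translation": [0,0,0],"roll": 0}
    - {"translation": [0,0,0],"roll": 0}
  fingers: 0
  grip_force: 45

```text
time: 51.1
tool_pos: [0.6142, -0.2537, 0.1981]
tool_rot: [-3.142, 0.0, 0.365]
contact_force: [0.8, 0.0, -3.1]
opening: 0.0216
grip_force: 45.0
```

step_arm:
  commands:
    - {"translation": [0,0,0],"roll": -0.1212}
    - {"translation": [0,0,0],"roll": -0.1212}
    - {"translation": [0,0,0],"roll": -0.1212}
    - {"translation": [0,0,0],"roll": -0.1212}
    - {"translation": [0,0,0],"roll": -0.1212}
    - {"translation": [0,0,0],"roll": -0.1212}
    - {"translation": [0,0,0],"roll": -0.1212}
    - {"translation": [0,0,0],"roll": -0.1212}
    - {"translation": [0,0,0],"roll": -0.1212}
    - {"translation": [0,0,0],"roll": -0.1212}
    - {"translation": [0,0,0],"roll": -0.1212}
    - {"translation": [0,0,0],"roll": -0.1212}
    - {"translation": [0,0,0],"roll": -0.1212}
    - {"translation": [0,0,0],"roll": 0}
    - {"translation": [0,0,0],"roll": 0}

```text
time: 52.35
tool_pos: [0.6137, -0.2535, 0.1963]
tool_rot: [-3.139, -0.003, 1.937]
contact_force: [-1.0, -0.0, -2.1]
opening: 0.022
grip_force: 45.0
```

step_arm:
  commands:
    - {"translation": [29.1,-13.9,0],"roll": 0}
    - {"translation": [29.1,-13.9,0],"roll": 0}
    - {"translation": [29.1,-13.9,0],"roll": 0}
    - {"translation": [29.1,-13.9,0],"roll": 0}
    - {"translation": [29.1,-13.9,0],"roll": 0}
    - {"translation": [29.1,-13.9,0],"roll": 0}
    - {"translation": [29.1,-13.9,0],"roll": 0}
    - {"translation": [30.5,10.9,0],"roll": 0}
    - {"translation": [30.5,10.9,0],"roll": 0}
    - {"translation": [30.5,10.9,0],"roll": 0}
    - {"translation": [30.5,10.9,0],"roll": 0}
    - {"translation": [30.5,10.9,0],"roll": 0}
    - {"translation": [30.5,10.9,0],"roll": 0}
    - {"translation": [30.5,10.9,0],"roll": 0}
    - {"translation": [30.5,10.9,0],"roll": 0}
    - {"translation": [0,0,15],"roll": 0}
    - {"translation": [0,0,10],"roll": 0}
    - {"translation": [0,0,4],"roll": 0}
    - {"translation": [0,0,0],"roll": 0}
    - {"translation": [0,0,0],"roll": 0}

```text
time: 54.02
tool_pos: [0.4432, 0.1596, 0.1693]
tool_rot: [-3.141, -0.0, 1.938]
contact_force: [-0.5, -0.1, -2.4]
opening: 0.022
grip_force: 45.0
```

Run:
```python
from h import *
s=observe(); yaw=s['tool_rot'][2]; print(s['tool_pos'],yaw,s['opening'],(np.array([[np.cos(yaw),np.sin(yaw)],[np.sin(yaw),-np.cos(yaw)]])@(np.array([.5125,.1866])-s['tool_pos'][:2])*1000).round(1))
```

```text
[0.44316075 0.15963379 0.1693125 ] 1.9384872607822619 0.02195468478857313 [ 0.2 74.4]
```

step_arm:
  commands:
    - {"translation": [0,12,0],"roll": 0}
    - {"translation": [0,15,0],"roll": 0}
    - {"translation": [0,15,0],"roll": 0}
    - {"translation": [0,15,0],"roll": 0}
    - {"translation": [0,10,0],"roll": 0}
    - {"translation": [0,7,0],"roll": 0}
    - {"translation": [0,0,0],"roll": 0}
    - {"translation": [0,0,7],"roll": 0}
    - {"translation": [0,0,7],"roll": 0}
    - {"translation": [0,0,5],"roll": 0}
    - {"translation": [0,0,3],"roll": 0}
    - {"translation": [0,0,2],"roll": 0}
    - {"translation": [0,0,2],"roll": 0}
    - {"translation": [0,0,0],"roll": 0}
    - {"translation": [0,0,0],"roll": 0}

```text
time: 55.27
tool_pos: [0.5121, 0.1866, 0.1436]
tool_rot: [3.142, 0.0, 1.941]
contact_force: [-0.5, 0.9, -1.1]
opening: 0.022
grip_force: 45.0
```

step_arm:
  commands:
    - {"translation": [0,0,0],"roll": 0}
    - {"translation": [0,0,0],"roll": 0}
    - {"translation": [0,0,0],"roll": 0}
    - {"translation": [0,0,0],"roll": 0}
    - {"translation": [0,0,0],"roll": 0}
    - {"translation": [0,0,-10],"roll": 0}
    - {"translation": [0,0,-20],"roll": 0}
    - {"translation": [0,0,-30],"roll": 0}
    - {"translation": [0,-20,-30],"roll": 0}
    - {"translation": [0,-30,-20],"roll": 0}
    - {"translation": [0,-30,0],"roll": 0}
    - {"translation": [0,0,0],"roll": 0}
    - {"translation": [0,0,0],"roll": 0}
  fingers: 0.5

```text
time: 56.35
tool_pos: [0.437, 0.1576, 0.2548]
tool_rot: [3.139, 0.0, 1.94]
contact_force: [1.0, -0.4, 0.0]
opening: 0.0459
grip_force: 0.0
```

```bash
cat >> h.py <<'E'
def hung(tag,i):
    im,K,T=load(tag); A=np.array([-.932,-.362]); N=np.array([-.362,.932]); h=P[i]+.103*A
    s=im.astype(int); h_=cv2.cvtColor(im,cv2.COLOR_BGR2HSV).astype(int); m=(h_[...,0]>4)&(h_[...,0]<18)&(h_[...,1]>170)&(h_[...,2]>110)
    u=proj([*h,.166],K,T); mm=np.zeros(m.shape,np.uint8); cv2.circle(mm,tuple(int(round(x)) for x in u),75,1,-1)
    n,l,st,c=cv2.connectedComponentsWithStats((m&(mm>0)).astype(np.uint8)); k=1+np.argmax(st[1:,4])
    y,x=np.nonzero(l==k); pts=np.array([plane((a,b),K,T,.166)[:2]-h for a,b in zip(x,y)])
    print('hung',i,len(x),'along(out)',np.percentile(pts@A,[2,98]).round(3),'side',np.percentile(pts@N,[1,99]).round(3),
      'ball',[(d[0],(np.arctan2(*(plane(d[1],K,T,.157)[:2]-P[i])[::-1])+np.pi).round(3)-.4704) for d in dark(im,proj([*(P[i]+.128*A),.157],K,T),10)])
E
python3 - <<'E'
from h import *
shot('wS'); s=observe(); print(s['tool_pos'],s['tool_rot'][2],s['opening'])
hung('wR',0); hung('wS',1); hung('wS',0)
E
```

```text
[0.43789776 0.15781728 0.25432028] 1.9404090291710396 0.04580474758288824
hung 0 1568 along(out) [-0.006  0.016] side [-0.015  0.059] ball [(103, np.float64(-0.1154))]
hung 1 2314 along(out) [-0.006  0.014] side [-0.05   0.059] ball [(105, np.float64(-0.1194))]
hung 0 1185 along(out) [-0.006  0.014] side [-0.06   0.009] ball [(99, np.float64(-0.1084))]
```

step_arm:
  commands:
    - {"translation": [0,0,0],"roll": 0.1174}
    - {"translation": [0,0,0],"roll": 0.1174}
    - {"translation": [0,0,0],"roll": 0.1174}
    - {"translation": [0,0,0],"roll": 0.1174}
    - {"translation": [0,0,0],"roll": 0.1174}
    - {"translation": [0,0,0],"roll": 0.1174}
    - {"translation": [0,0,0],"roll": 0.1174}
    - {"translation": [0,0,0],"roll": 0.1174}
    - {"translation": [0,0,0],"roll": 0.1174}
    - {"translation": [0,0,0],"roll": 0.1174}
    - {"translation": [0,0,0],"roll": 0.1174}
    - {"translation": [0,0,0],"roll": 0.1174}
    - {"translation": [0,0,0],"roll": 0.1174}
    - {"translation": [0,0,0],"roll": 0.1174}
    - {"translation": [0,0,0],"roll": 0.1174}
    - {"translation": [0,0,0],"roll": 0.1174}
    - {"translation": [0,0,0],"roll": 0}
    - {"translation": [0,0,0],"roll": 0}

```text
time: 57.9
tool_pos: [0.4383, 0.158, 0.253]
tool_rot: [3.141, 0.0, 0.066]
contact_force: [-0.8, 0.6, 1.0]
opening: 0.0461
grip_force: 0.0
```

step_arm:
  commands:
    - {"translation": [6.5,29.4,0],"roll": 0}
    - {"translation": [6.5,29.4,0],"roll": 0}
    - {"translation": [6.5,29.4,0],"roll": 0}
    - {"translation": [6.5,29.4,0],"roll": 0}
    - {"translation": [6.5,29.4,0],"roll": 0}
    - {"translation": [6.5,29.4,0],"roll": 0}
    - {"translation": [6.5,29.4,0],"roll": 0}
    - {"translation": [6.5,29.4,0],"roll": 0}
    - {"translation": [6.5,29.4,0],"roll": 0}
    - {"translation": [6.5,29.4,0],"roll": 0}
    - {"translation": [6.5,29.4,0],"roll": 0}
    - {"translation": [6.5,29.4,0],"roll": 0}
    - {"translation": [6.5,29.4,15],"roll": 0}
    - {"translation": [6.5,29.4,15],"roll": 0}
    - {"translation": [6.5,29.4,15],"roll": 0}
    - {"translation": [6.5,29.4,15],"roll": 0}
    - {"translation": [6.5,29.4,15],"roll": 0}
    - {"translation": [6.5,29.4,15],"roll": 0}
    - {"translation": [0,0,0],"roll": 0}
    - {"translation": [0,0,0],"roll": 0}

```text
time: 59.57
tool_pos: [0.5866, -0.3642, 0.1606]
tool_rot: [-3.139, 0.003, 0.063]
contact_force: [-0.3, 0.4, 0.5]
opening: 0.046
grip_force: 0.0
```

Run:
```python
from h import *
s=observe(); yaw=s['tool_rot'][2]; print(s['tool_pos'],yaw,(np.array([[np.cos(yaw),np.sin(yaw)],[np.sin(yaw),-np.cos(yaw)]])@(np.array([.5875,-.3637])-s['tool_pos'][:2])*1000).round(1))
```

```text
[ 0.58664256 -0.36419484  0.16061119] 0.06308207154870416 [ 0.9 -0.4]
```

step_arm:
  commands:
    - {"translation": [0.5,0,25],"roll": 0}
    - {"translation": [0,0,25],"roll": 0}
    - {"translation": [0,0,25],"roll": 0}
    - {"translation": [0,0,14],"roll": 0}
    - {"translation": [0,0,8],"roll": 0}
    - {"translation": [0,0,0],"roll": 0}
    - {"translation": [0,0,0],"roll": 0}

```text
time: 60.15
tool_pos: [0.5884, -0.3628, 0.0676]
tool_rot: [3.141, -0.001, 0.064]
contact_force: [1.1, -0.2, 0.9]
opening: 0.046
grip_force: 0.0
```

step_arm:
  commands:
    - {"translation": [0,0,0],"roll": 0}
    - {"translation": [0,0,0],"roll": 0}
    - {"translation": [0,0,0],"roll": 0}
    - {"translation": [0,0,0],"roll": 0}
    - {"translation": [0,0,0],"roll": 0}
    - {"translation": [0,0,0],"roll": 0}
    - {"translation": [0,0,-25],"roll": 0}
    - {"translation": [0,0,-35],"roll": 0}
    - {"translation": [0,0,-35],"roll": 0}
    - {"translation": [0,0,-25],"roll": 0}
    - {"translation": [0,0,-12],"roll": 0}
    - {"translation": [0,0,0],"roll": 0}
    - {"translation": [0,0,0],"roll": 0}
  fingers: 0
  grip_force: 45

```text
time: 61.23
tool_pos: [0.5875, -0.363, 0.1979]
tool_rot: [-3.141, 0.0, 0.062]
contact_force: [-0.2, 0.8, -2.8]
opening: 0.0216
grip_force: 45.0
```

step_arm:
  commands:
    - {"translation": [0,0,0],"roll": -0.1174}
    - {"translation": [0,0,0],"roll": -0.1174}
    - {"translation": [0,0,0],"roll": -0.1174}
    - {"translation": [0,0,0],"roll": -0.1174}
    - {"translation": [0,0,0],"roll": -0.1174}
    - {"translation": [0,0,0],"roll": -0.1174}
    - {"translation": [0,0,0],"roll": -0.1174}
    - {"translation": [0,0,0],"roll": -0.1174}
    - {"translation": [0,0,0],"roll": -0.1174}
    - {"translation": [0,0,0],"roll": -0.1174}
    - {"translation": [0,0,0],"roll": -0.1174}
    - {"translation": [0,0,0],"roll": -0.1174}
    - {"translation": [0,0,0],"roll": -0.1174}
    - {"translation": [0,0,0],"roll": -0.1174}
    - {"translation": [0,0,0],"roll": -0.1174}
    - {"translation": [0,0,0],"roll": -0.1174}
    - {"translation": [0,0,0],"roll": 0}
    - {"translation": [0,0,0],"roll": 0}

```text
time: 62.73
tool_pos: [0.5871, -0.3627, 0.1961]
tool_rot: [-3.14, -0.003, 1.937]
contact_force: [-0.2, 1.2, -3.5]
opening: 0.0214
grip_force: 45.0
```

step_arm:
  commands:
    - {"translation": [30.4,5.3,0],"roll": 0}
    - {"translation": [30.4,5.3,0],"roll": 0}
    - {"translation": [30.4,5.3,0],"roll": 0}
    - {"translation": [30.4,5.3,0],"roll": 0}
    - {"translation": [30.4,5.3,0],"roll": 0}
    - {"translation": [30.4,5.3,0],"roll": 0}
    - {"translation": [30.4,5.3,0],"roll": 0}
    - {"translation": [30.4,5.3,0],"roll": 0}
    - {"translation": [30.4,5.3,0],"roll": 0}
    - {"translation": [30.4,5.3,0],"roll": 0}
    - {"translation": [30.4,5.3,0],"roll": 0}
    - {"translation": [30.4,5.3,0],"roll": 0}
    - {"translation": [30.4,5.3,0],"roll": 0}
    - {"translation": [0,0,15],"roll": 0}
    - {"translation": [0,0,10],"roll": 0}
    - {"translation": [0,0,4],"roll": 0}
    - {"translation": [0,0,0],"roll": 0}
    - {"translation": [0,0,0],"roll": 0}

```text
time: 64.23
tool_pos: [0.5092, 0.0294, 0.1691]
tool_rot: [-3.141, -0.0, 1.938]
contact_force: [0.3, -0.4, -2.9]
opening: 0.0215
grip_force: 45.0
```

Run:
```python
from h import *
s=observe(); yaw=s['tool_rot'][2]; print(s['tool_pos'],yaw,s['opening'],(np.array([[np.cos(yaw),np.sin(yaw)],[np.sin(yaw),-np.cos(yaw)]])@(np.array([.5783,.0573])-s['tool_pos'][:2])*1000).round(1))
```

```text
[0.50923507 0.02937728 0.16906426] 1.9382919578949969 0.021544064561352234 [ 1.2 74.5]
```

step_arm:
  commands:
    - {"translation": [0,12,0],"roll": 0}
    - {"translation": [0,15,0],"roll": 0}
    - {"translation": [0,15,0],"roll": 0}
    - {"translation": [0,15,0],"roll": 0}
    - {"translation": [0,10,0],"roll": 0}
    - {"translation": [0,7,0],"roll": 0}
    - {"translation": [0,0,0],"roll": 0}
    - {"translation": [0,0,7],"roll": 0}
    - {"translation": [0,0,7],"roll": 0}
    - {"translation": [0,0,5],"roll": 0}
    - {"translation": [0,0,3],"roll": 0}
    - {"translation": [0,0,2],"roll": 0}
    - {"translation": [0,0,2],"roll": 0}
    - {"translation": [0,0,0],"roll": 0}
    - {"translation": [0,0,0],"roll": 0}

```text
time: 65.48
tool_pos: [0.5781, 0.057, 0.1437]
tool_rot: [3.141, 0.0, 1.941]
contact_force: [-0.4, -0.2, -2.1]
opening: 0.0217
grip_force: 45.0
```

step_arm:
  commands:
    - {"translation": [0,0,0],"roll": 0}
    - {"translation": [0,0,0],"roll": 0}
    - {"translation": [0,0,0],"roll": 0}
    - {"translation": [0,0,0],"roll": 0}
    - {"translation": [0,0,0],"roll": 0}
    - {"translation": [0,0,-10],"roll": 0}
    - {"translation": [0,0,-20],"roll": 0}
    - {"translation": [0,0,-30],"roll": 0}
    - {"translation": [0,-20,-30],"roll": 0}
    - {"translation": [0,-30,-20],"roll": 0}
    - {"translation": [0,-30,0],"roll": 0}
    - {"translation": [0,0,0],"roll": 0}
    - {"translation": [0,0,0],"roll": 0}
    - {"translation": [0,0,0],"roll": 0}
    - {"translation": [0,0,0],"roll": 0}
    - {"translation": [0,0,0],"roll": 0}
    - {"translation": [0,0,0],"roll": 0}
  fingers: 0.5

```text
time: 66.9
tool_pos: [0.504, 0.0283, 0.2529]
tool_rot: [-3.141, -0.0, 1.941]
contact_force: [-0.1, 0.5, -0.3]
opening: 0.0458
grip_force: 0.0
```

Run:
```python
from h import *
shot('wU'); s=observe(); print(s['tool_pos'],s['tool_rot'][2],s['opening'],s['time'])
for i in(1,2):
    hung('wU',i)
for i in range(3):
    im,K,T=load('wU'); print('tab px',proj([*(P[i]+[-.0335,0]),.2],K,T).round(0))
print(blobs(load('wU')[0],'red',20))
```

```text
[0.50390713 0.02830844 0.25288268] 1.9409974701970332 0.045984343053739295 66.95
hung 1 1357 along(out) [-0.007  0.014] side [-0.059  0.008] ball [(102, np.float64(-0.1114))]
hung 2 2324 along(out) [-0.006  0.015] side [-0.05  0.06] ball [(105, np.float64(-0.12240000000000001))]
tab px [ 396. -132.]
tab px [432.  -1.]
tab px [440. 174.]
[(340, [422.1, 12.3], [406, 5, 34, 16]), (86, [417.3, 20.8], [403, 17, 29, 8]), (37, [425.4, 30.2], [423, 26, 6, 9]), (511, [426.3, 179.7], [404, 165, 40, 25])]
```

```bash
python3 -c "
from cell import hand_in
print(hand_in())"
```

```text
the job is handed in; nothing more can be done
None
```

All three clips are snapped into their grooves, the arms are swung out to about -0.1 rad, each arm holds one push block, and the job is handed in at about 67 s; no verdict came back.

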